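# Put a tube block away in the purged dry-storage drawer

### The job

Put the tube block from the bench away in the dry-storage cabinet: set whatever stands in the way of the upper drawer upright elsewhere on the bench, and before opening the drawer shut the purge-gas valve on the roof, turning its lever a quarter turn to the stop. Then pull the drawer right out to its stop and set the block flat in its empty right-hand bay, leaving the drawer out. The drawer must not run into anything, nothing may be knocked over, and the beaker, grid rack and tip box stay where they are.

Things in the scene. Friction and masses are not known exactly. Their poses are not given: they have to be found in the camera images.
- cabinet: White steel cabinet, grey fronts, fixed: 380 wide (y), 280 deep, 200 high. Origin: centre of its underside; its front (x = -140 in its frame, facing -x) faces the robot. Drawer fronts span y -180 to +70; beside them, y +80 to +188, a gas panel whose gauge and flow meter stand out 20 mm. The front below the upper drawer is a desiccant tray, not used. A gas pipe with a ball valve is on the roof.
- lever (a joint): Turn of the valve lever (rad). 0 = open: lever along the pipe, pointing to the cabinet's -y. Grows clockwise seen from above; 1.571 = shut, at its stop: lever across the pipe, pointing out over the front (cabinet's -x). Stiff, about 4 N at the grip; stays where left. Starts at 0 to 0.4.
- valve_stem (a point): Point on the lever's vertical hinge axis at the lever's height, 85 mm above the roof: (-85, +135, +285) mm in the cabinet's frame; axes as the cabinet's. The pipe is 16 mm thick, its axis 35 mm above the roof; it runs along y through the valve, with an elbow 35 mm to -y going down and one 43 mm to +y going back.
- lever_grip (a point): Middle of the lever's black round sleeve (16 mm thick, 59 mm long), 65 mm from the hinge axis; moves with the lever; its -y axis points along the lever to its tip, 96 mm from the axis. 34 mm of free height below the sleeve to the pipe, 77 mm to the roof.
- drawer (a joint): How far the upper drawer is out (m): 0 shut, 0.160 at its stop. Slides along the cabinet's -x, takes about 4 N and stays where left. Starts shut to within 10 mm.
- drawer_handle (a point): Middle of the upper drawer's steel bow-handle bar: 12 mm thick, 110 long along the cabinet's y, with legs at its ends; 45 mm in front of the drawer front, 176 mm above the bench (24 below the cabinet's top). Moves with the drawer; axes as the cabinet's. The drawer front is 250 wide (125 each side of the handle's middle), heights 78 to 188 mm, 18 thick.
- bay (a point): Where the block's underside centre should come, block lengthwise along x: floor of the drawer's right (-y) bay, 88 mm above the bench, 77 mm behind the drawer front's inside. Moves with the drawer; axes as the cabinet's. Bay 112 wide (y), 236 long; its front 160 mm are uncovered when fully out. Sides and divider are 4 mm thick, 32 high. Empty; the left bay holds another block.
- rack: The tube block to put away: white plastic block 110 long (x), 50 wide (y), 62 high, with ten grey-capped tubes (two rows of five) standing up to 85 mm. Stands on the bench. Origin at the centre of its underside. 0.2 to 0.4 kg.
- stored: A second, identical tube block, already lying lengthwise in the drawer's left-hand bay; loose, hidden until the drawer is out. Origin at the centre of its underside.
- jar: Clear specimen jar, upright on the bench, red screw lid: body 56 mm in diameter and 66 high, lid 62 mm in diameter, 85 mm high in all. Origin at the centre of its underside. 0.08 to 0.17 kg.
- bottle: White reagent bottle, upright on the bench: 60 mm in diameter up to 113 mm, then a shoulder and a grey 34 mm cap, 146 mm high in all. Origin at the centre of its underside. 0.18 to 0.35 kg.
- beaker: Glass beaker, 70 mm in diameter, 90 high, on the bench close to the cabinet's right front corner. Origin at the centre of its underside.
- grid_rack: Yellow grid rack with small tubes, 100 long (x), 80 wide (y), 66 high, on the bench on the left. Origin at the centre of its underside.
- tip_box: Clear box with a blue lid, 82 (x) by 122 (y) by 56 high, standing on the cabinet's roof. Origin at the centre of its underside.
There are look-alikes about, which are no part of the job. Leave any green look-alike of the bottle alone.

How it is judged:
On the way, in this order (a step that is already met when the one before it is completed fails the run):
1. the gas valve is shut (lever within 5 degrees of its stop) while the drawer is still shut (less than 30 mm out) (value of joint lever above 1.484 rad and value of joint drawer below 0.03 m), for 0.2 s.
2. with the valve shut, the drawer is out to its stop (within 8 mm) (value of joint lever above 1.484 rad and value of joint drawer above 0.152 m), for 0.2 s.
At the end, for the whole second after the job is handed in: Lever within 5 degrees of shut; drawer within 8 mm of its stop; tube block flat (4 degrees, 6 mm) and still inside the right-hand bay; jar and bottle upright and still on the bench; beaker, grid rack and tip box within 30 mm of their starts; stored block upright (all of step 2 and z of rack in the frame of bay between -0.006 and 0.006 m and y of rack in the frame of bay between -0.034 and 0.034 m and x of rack in the frame of bay between -0.055 and 0.11 m and angle between rack's own z axis and vertical below 0.07 rad and linear speed of each of rack, jar, bottle below 0.02 m/s and height (world z) of jar between -0.006 and 0.006 m and angle between each of jar, bottle, stored's own z axis and vertical below 0.1 rad and height (world z) of bottle between -0.006 and 0.006 m and distance of each of beaker, grid_rack, tip_box from where it was at the start of the episode below 0.03 m); the robot touches nothing.
It fails at once if the drawer is run into the tube block, the jar, the bottle, the beaker or the grid rack while it is being pulled out (value of joint drawer below 0.14 m and (contact force between drawer and rack above 1 N or contact force between drawer and jar above 1 N or contact force between drawer and bottle above 1 N or contact force between drawer and beaker above 1 N or contact force between drawer and grid_rack above 1 N)).
It fails at once if the jar, the bottle, the beaker or a tube block is knocked over or tipped by more than 35 degrees (angle between any of jar, bottle, beaker, rack, stored's own z axis and vertical above 0.61 rad).
It fails at once if the beaker, the grid rack or the tip box is moved by more than 30 mm (distance of any of beaker, grid_rack, tip_box from where it was at the start of the episode above 0.03 m).
It also fails if it takes over 72 s, if anything falls off the work surface, if the arm or the gripper's body presses on something with over 40 N, if the wrist force passes 120 N, or if a joint passes its speed limit or range.

### The arm

A 6-joint arm with a two-finger parallel gripper is mounted at the origin on the work surface. World frame = base frame: x ahead of the robot, y to its left, z up, the work surface at z = 0. Lengths are in m, angles in rad, forces in N, time in s.
With the tool pointing down it reaches from about 0.225 to 0.875 m from the base axis. Payload 3.4 kg.
Tool frame: the origin (TCP) lies where the fingers leave the gripper's body, on its centre line; the fingertips stand 73 mm ahead of it and the grasp point (between the pads) lies 54 mm ahead of it (manip.pinch_z is the distance from the TCP to the grasp point, in m); z points along the fingers, y is the line along which they close (so a half turn about z gives the same grasp; the last joint's range is limited). The gripper opens to 85 mm and grips with 20 to 120 N. Pads are 22 mm wide; open, the fingers measure 114 mm over their backs; the gripper's body (76 mm by 85 mm) begins 54 mm behind the grasp point. The pads swing forward as they close: fully open they stand 13 mm farther back than shut.
Start: joints at [-1.425, 0.276, 1.505, -0, 1.361, -0.121], TCP at [0.152, -0.555, 0.304] pointing down, gripper open.
Joint ranges: [-2.89, 2.89], [-0.75, 2.08], [0.22, 2.7], [-1.18, 4.32], [0.11, 2.71], [-2.7, 2.7]. Speed limits (rad/s): [2.57, 2.57, 3.14, 3.14, 3.14, 3.14].

### API

Orientations are given as a unit quaternion [w, x, y, z].
In Python, from rig import readout, imaging, manip gives the robot as it stands. The module is installed in compiled form; this text tells all that it offers.
- The arm moves only by the tool servo_tool, never from a script. Its argument "moves" is a list of rows, each an object with "dp": the shift along the tool's x, y, z in units of 0.2 m (1.0 is 0.2 m), a list of three; "delta_rot": the turn, a rotation vector about the tool's x, y, z in units of 0.1 rad (1.0 is 0.1 rad), a list of three; "fingers": the opening, from 0 (shut) to 1 (fully open). In form: [{"dp": [dx, dy, dz], "delta_rot": [wx, wy, wz], "fingers": fingers}, ...]. A call has 1 to 5 rows; each row shifts and turns the commanded pose from where the row before left it, along the tool's axes as they then stand; what a row does not reach is not made up. A row lasts 1/10 s, in which the tool goes at most 50 mm and 8.59 degrees, less where a joint would pass 70% of its speed; a pose out of reach is approached as far as the arm can. A call with a number of a shift or a turn outside -1 to 1 is refused whole. A call with a gripper value outside its range is refused whole. The fingers move at their own pace and stop on an object; "force" is the grip in N (left out, the last holds). Time passes only in rows, so rows that do not move let the fingers close. It gives the time, the measured TCP pose, the force, the opening and the grip force at its end, in the units of the state.
- readout.get_state(): the state, without advancing time (a new reading comes with each control period).
- imaging.get_image(name): name is "side" or "top"; returns (picture, depth): 420x560x3 uint8, red, green, blue; 420x560 float32, m along the optical axis (not along the pixel's ray), 0 where there is no reading.
- imaging.calibration(name): a dict with "intrinsics" (3x3 intrinsics, pixels), "R" (3x3) and "t" (3): a world point X has camera coordinates R X + t. Camera axes: x right, y down, z forward; pixel columns grow to the right and rows downward; lengths in m; the calibration is good to about 2 mm. A picture is of the moment at which its call begins. calibration takes no time and is no camera call.
- manip.sign_off(): hands the job in; it is judged then, once.
The state is a dict: "clock": time; "qpos": joint angles; "qd": joint speeds; "effort": joint torques, N m; "position": TCP position; "ee_rot": TCP orientation; "contact_force": force on the tool from outside, world axes, zero at the start; "moment": the same for the moment, N m; "width": finger opening in m; "gripper_force": force on a finger pad.
Only numpy, scipy, OpenCV 4.12 (cv2) and the standard library are available. Lean on these libraries where they do the work, as an engineer would, in place of code of your own. Each camera call takes 0.05 s, during which the arm holds its last target. There are 200 camera calls.

## Working session

There is one attempt and no reset: what is moved stays moved. The work goes in short steps, Python scripts to look and compute and a tool call to move; the robot and the scene stay as the last step left them, time stands still between calls to the robot, and variables do not carry over. Pictures are saved under pics/ and viewed, at most 10 in all, crops included, and the job is handed in when it is done.

Besides the shell and the picture viewer there is one more tool, called after ">>>" as a command line: name --argument value ..., lists and objects as JSON in quotes. servo_tool: Moves the arm, as the interface text tells. Its arguments: {"type":"object","properties":{"moves":{"type":"array"},"force":{"type":"number"}},"required":["moves"]}

```bash
mkdir -p pics; cat > h.py <<'E'
import numpy as np,cv2
from rig import readout,imaging,manip
def grab(n,tag):
    p,d=imaging.get_image(n); np.savez(f'{tag}.npz',p=p,d=d); cv2.imwrite(f'pics/{tag}.png',p[:,:,::-1]); return p,d
def load(tag):
    z=np.load(f'{tag}.npz'); return z['p'],z['d']
def cloud(n,d):
    c=imaging.calibration(n);K=c['intrinsics'];v,u=np.mgrid[:d.shape[0],:d.shape[1]]
    X=np.stack([(u-K[0,2])/K[0,0]*d,(v-K[1,2])/K[1,1]*d,d],-1)
    return (X-c['t'])@c['R']   # R^T (X-t)
def ray(n,u,v,z):
    c=imaging.calibration(n);K=c['intrinsics'];R=c['R'];o=-R.T@c['t'];r=R.T@np.linalg.solve(K,[u,v,1.]);return o+r*(z-o[2])/r[2]
def proj(n,X):
    c=imaging.calibration(n);x=c['intrinsics']@(c['R']@np.array(X)+c['t']);return x[:2]/x[2]
E
python3 - <<'E'
from h import *
np.set_printoptions(precision=3,suppress=True)
for n in('side','top'):
    p,d=grab(n,n+'0');c=imaging.calibration(n);print(n,c['intrinsics'].tolist(),-c['R'].T@c['t'],c['R'])
print(readout.get_state())
E
```

```text
side [[398.8679135431519, 0.0, 275.99405587831495], [0.0, 398.8679135431519, 211.52462974686782], [0.0, 0.0, 1.0]] [0.323 0.56  0.816] [[-0.857 -0.515  0.016]
 [-0.38   0.61  -0.695]
 [ 0.348 -0.602 -0.719]]
top [[423.7474014992626, 0.0, 274.14230330356895], [0.0, 423.7474014992626, 211.9749998726862], [0.0, 0.0, 1.0]] [0.519 0.013 1.355] [[ 0.012 -1.    -0.006]
 [-0.998 -0.012 -0.066]
 [ 0.066  0.007 -0.998]]
{'clock': 0.1, 'qpos': array([-1.425,  0.277,  1.506, -0.   ,  1.361, -0.121]), 'qd': array([-0.001, -0.001, -0.004,  0.001,  0.001,  0.   ]), 'effort': array([  0.001, -41.77 , -24.64 ,  -0.   ,   0.006,   0.   ]), 'position': array([ 0.152, -0.554,  0.303]), 'ee_rot': array([-0.001,  0.991,  0.133, -0.   ]), 'contact_force': array([-0.061,  1.391, -0.391]), 'moment': array([-0.015, -0.013,  0.025]), 'gripper_force': 0.0, 'width': 0.08544317637732632}
```

View pics/side0.png

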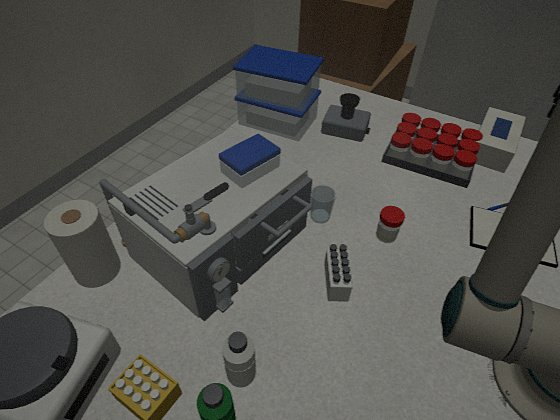

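View pics/top0.png

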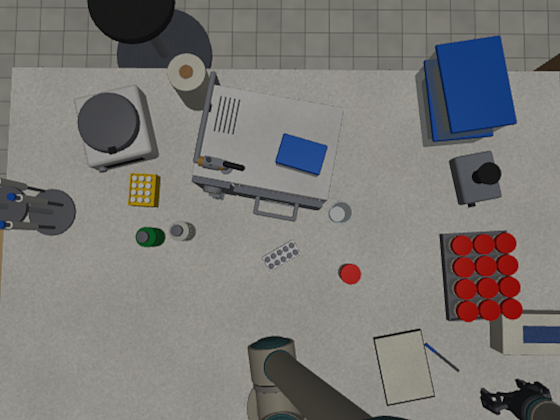

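Top view: cabinet (265,140), rack (281,255), jar (350,273), white bottle (181,231) beside the green look-alike (149,237), beaker (340,212), grid rack (144,190), tip box (301,154), lever tip (240,167), handle bar (275,213). The red lids in the crate (485,275) are look-alikes; the single jar by itself fits. Now I'll measure.

```bash
cat > m1.py <<'E'
from h import *
np.set_printoptions(precision=3,suppress=True)
for n in('top','side'):
    p,d=load(n+'0');X=cloud(n,d);ok=d>0;z=X[...,2]
    print(n,'bench',np.median(z[ok&(abs(z)<.03)]))
    def box(m):
        return X[m&ok]
    inb=lambda x0,x1,y0,y1,z0,z1:(X[...,0]>x0)&(X[...,0]<x1)&(X[...,1]>y0)&(X[...,1]<y1)&(z>z0)&(z<z1)
    r=inb(.45,.95,-.25,.35,.18,.22)
    q=X[r&ok]; print('roof z',np.median(q[:,2]),len(q)); 
    rect=cv2.minAreaRect((q[:,:2]*1000).astype(np.float32));print(rect)
    # things on bench
    m=(inb(.2,.75,-.45,.35,.045,.16)&ok).astype(np.uint8)
    k,l,s,c=cv2.connectedComponentsWithStats(m)
    for i in range(1,k):
        if s[i,4]>40:
            q=X[l==i];t=np.percentile(q[:,2],97);print('  cc',c[i],s[i,4],'ztop',t,'rect',cv2.minAreaRect((q[q[:,2]>t-.03][:,:2]*1000).astype(np.float32)))
    # lever
    m=inb(.45,.95,-.25,.35,.27,.31)&ok;q=X[m];print('lever',len(q),np.median(q,0),cv2.minAreaRect((q[:,:2]*1000).astype(np.float32)) if len(q)>3 else '')
    b=X[inb(.5,.95,-.25,.2,.24,.27)&ok];print('tipbox',b.mean(0),cv2.minAreaRect((b[:,:2]*1000).astype(np.float32)))
E
python3 m1.py
```

```text
top bench -0.0003440466703648877
roof z 0.19949392895029305 11622
((766.7020874023438, 96.68940734863281), (481.0167236328125, 336.57244873046875), 80.1088638305664)
  cc [253.832 192.476] 357 ztop 0.15756748663293688 rect ((658.7516479492188, 48.63824462890625), (345.8331298828125, 32.42885208129883), 86.5276870727539)
  cc [277.228 201.528] 123 ztop 0.15614493992653983 rect ((633.240478515625, 14.419509887695312), (98.63035583496094, 0.8685779571533203), 80.20160675048828)
  cc [342.701 210.778] 194 ztop 0.09325027094748971 rect ((606.9869995117188, -177.80320739746094), (65.45564270019531, 67.22099304199219), 44.17359161376953)
  cc [309.02 206.86] 50 ztop 0.1537935689326469 rect ((617.0128784179688, -78.82868194580078), (61.426422119140625, 0.6305336356163025), 80.51598358154297)
  cc [180.846 230.188] 415 ztop 0.14802576966651407 rect ((546.3677978515625, 299.40576171875), (45.6052131652832, 48.99851608276367), 14.746368408203125)
  cc [281.129 254.576] 597 ztop 0.0877282777369764 rect ((474.7937316894531, -0.5461502075195312), (49.52305603027344, 109.64713287353516), 31.0713577
[... 1587 characters left out ...]
08733496790894163 rect ((472.5370178222656, 6.98480224609375), (50.083892822265625, 109.43473815917969), 30.523372650146484)
  cc [448.627 324.915] 568 ztop 0.15889666116480866 rect ((230.82403564453125, 54.40565490722656), (22.06386947631836, 103.91206359863281), 25.552953720092773)
  cc [238.303 355.319] 1283 ztop 0.14785934181128574 rect ((540.7421875, 310.60247802734375), (52.100486755371094, 43.243919372558594), 39.721553802490234)
lever 485 [0.711 0.161 0.286] ((712.9990844726562, 153.6934814453125), (102.1861343383789, 22.505748748779297), 76.79776763916016)
tipbox [ 0.74  -0.006  0.254] ((819.957275390625, 47.02104187011719), (316.98883056640625, 244.5725555419922), 87.2957992553711)
```

```bash
cat > m2.py <<'E'
from h import *
np.set_printoptions(precision=4,suppress=True)
for n in('top','side'):
    p,d=load(n+'0');X=cloud(n,d);ok=d>0;hsv=cv2.cvtColor(p,cv2.COLOR_RGB2HSV)
    a=-.17; # yaw guess
    P=X[ok]
    q=P[(P[:,2]>.1)&(P[:,2]<.186)&(P[:,0]>.5)&(P[:,0]<.75)&(P[:,1]<.12)&(P[:,1]>-.12)]
    # handle bar
    for it in range(3):
        ex=np.array([np.cos(a),np.sin(a)]);ey=np.array([-ex[1],ex[0]])
        s=q[:,:2]@ex; 
        h=np.histogram(s,bins=np.arange(.5,.8,.004)); 
        hb=q[(q[:,2]>.165)&(s<s.max()-.05)]
        fr=q[(q[:,2]<.165)]; sf=fr[:,:2]@ex; mode=h[1][np.argmax(h[0])]+.002
        fr=q[abs(s-mode)<.008]
        l=cv2.fitLine(fr[:,:2].astype(np.float32),cv2.DIST_HUBER,0,.001,.001).ravel()
        a=np.arctan2(-l[0]*np.sign(l[1]),abs(l[1]))
    print(n,'yaw deg',np.degrees(a),'front s',np.median(fr[:,:2]@ex))
    hb=q[(q[:,2]>.168)&(q[:,:2]@ex<mode-.035)]
    print('handle',len(hb),'s',np.percentile(hb[:,:2]@ex,[5,50,95]),'t',np.percentile(hb[:,:2]@ey,[0,2,98,100]),'z',np.percentile(hb[:,2],[2,50,98]))
    r=P[(abs(P[:,2]-.2)<.006)&(P[:,0]>.55)&(P[:,0]<.95)&(P[:,1]>-.25)&(P[:,1]<.32)]
    t=r[:,:2]@ey;s=r[:,:2]@ex
    print('roof t',np.percentile(t[(s>mode+.03)&(s<mode+.2)],[0,1,99,100]),'s',np.percentile(s[(t>0.)&(t<.2)],[0,1,99,100]))
    L=P[(P[:,2]>.265)&(P[:,2]<.31)&(P[:,0]>.5)&(P[:,0]<.9)&(P[:,1]>0)&(P[:,1]<.3)]
    print('lever z',np.percentile(L[:,2],[2,50,98]),'st',cv2.minAreaRect((np.c_[L[:,:2]@ex,L[:,:2]@ey]*1000).astype(np.float32)))
    dark=ok&(hsv[...,2]<70)&(X[...,2]>.255)&(X[...,2]<.31)&(abs(X[...,0]-.71)<.15)&(abs(X[...,1]-.13)<.12)
    D=X[dark];rc=cv2.minAreaRect((np.c_[D[:,:2]@ex,D[:,:2]@ey]*1000).astype(np.float32));print('sleeve',len(D),rc,np.median(D,0))
    b=ok&(hsv[...,0]>105)&(hsv[...,0]<130)&(hsv[...,1]>120)&(abs(X[...,2]-.256)<.01)&(X[...,1]<.12);B=X[b];print('tip',cv2.minAreaRect((np.c_[B[:,:2]@ex,B[:,:2]@ey]*1000).astype(np.float32)))
    for nm,c in(('rack',(.474,.003)),('jar',(.422,-.203)),('bottle',(.543,.305)),('beaker',(.607,-.178))):print(nm,np.array(c)@ex,np.array(c)@ey)
E
python3 m2.py
```

```text
top yaw deg -9.828791 front s 0.6216059399866751
handle 199 s [0.5711 0.5767 0.5835] t [0.0605 0.0628 0.1795 0.1817] z [0.1755 0.1802 0.1855]
roof t [-0.014  -0.0111  0.352   0.3659] s [0.6266 0.6456 0.9032 0.9059]
lever z [0.2786 0.2877 0.2948] st ((678.3912353515625, 267.10076904296875), (101.30146789550781, 21.139371871948242), 86.10102844238281)
sleeve 142 ((675.428466796875, 267.2408142089844), (100.6071548461914, 15.332989692687988), 87.66989135742188) [0.7078 0.1321 0.2908]
tip ((530.1595458984375, -189.85516357421875), (825.9351196289062, 125.44925689697266), 51.652854919433594)
rack 0.46653062640130516 0.0838699698150158
jar 0.450459027543664 -0.127983052700758
bottle 0.4829650570899249 0.393215906098485
beaker 0.6284760251939296 -0.07176963691413403
side yaw deg -9.856384 front s 0.6190658932229702
handle 277 s [0.5678 0.5716 0.5799] t [0.0685 0.0715 0.1874 0.1884] z [0.1748 0.1812 0.1845]
roof t [-0.0074  0.0008  0.3716  0.3727] s [0.6391 0.6414 0.8998 0.9034]
lever z [0.2664 0.2853 0.2938] st ((675.9623413085938, 274.0013732910156), (102.22525024414062, 22.50577735900879), 86.69715118408203)
sleeve 372 ((683.6566162109375, 234.74029541015625), (40.18592071533203, 183.69947814941406), 13.094805717468262) [0.7092 0.155  0.2879]
tip ((548.5650634765625, -220.2681884765625), (863.8087768554688, 119.45608520507812), 57.95100021362305)
rack 0.46642708839476105 0.08444395306706429
jar 0.45061617659032344 -0.12742869046330454
bottle 0.48248087124526506 0.39380988578498366
beaker 0.6285638765394688 -0.07099627394974231
```

```bash
cat > plan.py <<'E'
from h import *
import json,sys
A=np.radians(-9.84);ex=np.array([np.cos(A),np.sin(A)]);ey=np.array([-ex[1],ex[0]])
def st(s,t):return s*ex+t*ey
def plan(way,f,p=None,yaw=None,step=.048,rs=.1):
    """way: list of (x,y,z,closing yaw deg); straight legs, tool down; prints rows"""
    S=readout.get_state()
    if p is None:
        p=np.array(S['position']);w,x,y,z=S['ee_rot'];
        R=cv2.Rodrigues(np.zeros(3))[0]
        from scipy.spatial.transform import Rotation as Ro
        R=Ro.from_quat([x,y,z,w]).as_matrix();yaw=np.degrees(np.arctan2(R[1,1],R[0,1]))
        print('at',p.round(4),'yaw',round(yaw,2),'z',R[:,2].round(3))
    rows=[]
    for x,y,z,ty in way:
        g=np.array([x,y,z]);dy=np.radians(ty-yaw)
        n=max(1,int(np.ceil(np.linalg.norm(g-p)/step)),int(np.ceil(abs(dy)/rs-.02)))
        for i in range(n):
            b=np.radians(yaw);Y=np.array([np.cos(b),np.sin(b),0]);Z=np.array([0,0,-1.]);X=np.cross(Y,Z)
            d=(g-p)/(n-i);d3=np.round([d@X/.2,d@Y/.2,d@Z/.2],3)
            r=np.round(-np.radians(ty-yaw)/(n-i)/.1,2)
            rows.append({"dp":d3.tolist(),"delta_rot":[0,0,float(r)],"fingers":f})
            p=p+(d3[0]*X+d3[1]*Y+d3[2]*Z)*.2;yaw=yaw-np.degrees(r*.1)
    for i in range(0,len(rows),5):print(json.dumps(rows[i:i+5]))
    return p,yaw
E
python3 - <<'E'
from plan import *
g=st(.676,.2495);print(g)
p,y=plan([(.40,-.20,.42,-45),(g[0],g[1],.44,-13.4)],.6)
plan([(g[0],g[1],.341,-13.4)],.6,p,y,step=.035)
E
```

```text
[0.70869415 0.13030292]
at [ 0.1515 -0.5543  0.3031] yaw -74.71 z [-0.     0.002 -1.   ]
[{"dp": [0.167, -0.138, -0.058], "delta_rot": [0, 0, -0.52], "fingers": 0.6}, {"dp": [0.173, -0.129, -0.058], "delta_rot": [0, 0, -0.52], "fingers": 0.6}, {"dp": [0.18, -0.12, -0.059], "delta_rot": [0, 0, -0.52], "fingers": 0.6}, {"dp": [0.186, -0.111, -0.058], "delta_rot": [0, 0, -0.52], "fingers": 0.6}, {"dp": [0.191, -0.101, -0.059], "delta_rot": [0, 0, -0.52], "fingers": 0.6}]
[{"dp": [0.197, -0.091, -0.058], "delta_rot": [0, 0, -0.52], "fingers": 0.6}, {"dp": [0.201, -0.08, -0.059], "delta_rot": [0, 0, -0.52], "fingers": 0.6}, {"dp": [0.205, -0.07, -0.058], "delta_rot": [0, 0, -0.52], "fingers": 0.6}, {"dp": [0.208, -0.059, -0.059], "delta_rot": [0, 0, -0.51], "fingers": 0.6}, {"dp": [0.211, -0.048, -0.058], "delta_rot": [0, 0, -0.52], "fingers": 0.6}]
[{"dp": [0.226, -0.008, -0.01], "delta_rot": [0, 0, -0.55], "fingers": 0.6}, {"dp": [0.226, 0.005, -0.01], "delta_rot": [0, 0, -0.55], "fingers": 0.6}, {"dp": [0.225, 0.017, -0.01], "delta_rot": [0, 0, -0.55], "fingers": 0.6}, {"dp": [0.224, 0.03, -0.01], "delta_rot": [0, 0, -0.55], "fingers": 0.6}, {"dp": [0.222, 0.042, -0.01], "delta_rot": [0, 0, -0.55], "fingers": 0.6}]
[{"dp": [0.22, 0.054, -0.01], "delta_rot": [0, 0, -0.55], "fingers": 0.6}, {"dp": [0.216, 0.066, -0.01], "delta_rot": [0, 0, -0.55], "fingers": 0.6}, {"dp": [0.212, 0.078, -0.01], "delta_rot": [0, 0, -0.55], "fingers": 0.6}, {"dp": [0.208, 0.089, -0.01], "delta_rot": [0, 0, -0.56], "fingers": 0.6}, {"dp": [0.202, 0.101, -0.01], "delta_rot": [0, 0, -0.55], "fingers": 0.6}]
[{"dp": [-0.0, 0.0, 0.165], "delta_rot": [0, 0, -0.0], "fingers": 0.6}, {"dp": [-0.0, 0.0, 0.165], "delta_rot": [0, 0, -0.0], "fingers": 0.6}, {"dp": [-0.0, 0.0, 0.165], "delta_rot": [0, 0, -0.0], "fingers": 0.6}]
```

>>> servo_tool --moves '[{"dp": [0.17, -0.14, -0.06], "delta_rot": [0, 0, -0.5], "fingers": 0.6}, {"dp": [0.17, -0.13, -0.06], "delta_rot": [0, 0, -0.5], "fingers": 0.6}, {"dp": [0.18, -0.12, -0.06], "delta_rot": [0, 0, -0.5], "fingers": 0.6}, {"dp": [0.19, -0.11, -0.06], "delta_rot": [0, 0, -0.5], "fingers": 0.6}, {"dp": [0.19, -0.1, -0.06], "delta_rot": [0, 0, -0.5], "fingers": 0.6}]'

```text
clock: 0.6
position: [0.2776, -0.3759, 0.364]
ee_rot: [-0.0, 0.967, 0.256, 0.0]
contact_force: [0.4, -0.8, 0.0]
width: 0.0512
gripper_force: 0.0
```

>>> servo_tool --moves '[{"dp": [0.2, -0.09, -0.06], "delta_rot": [0, 0, -0.5], "fingers": 0.6}, {"dp": [0.2, -0.08, -0.06], "delta_rot": [0, 0, -0.5], "fingers": 0.6}, {"dp": [0.2, -0.07, -0.06], "delta_rot": [0, 0, -0.5], "fingers": 0.6}, {"dp": [0.21, -0.06, -0.06], "delta_rot": [0, 0, -0.5], "fingers": 0.6}, {"dp": [0.21, -0.05, -0.06], "delta_rot": [0, 0, -0.5], "fingers": 0.6}]'

```text
clock: 1.1
position: [0.4038, -0.2004, 0.4241]
ee_rot: [-0.0, 0.927, 0.375, -0.0]
contact_force: [0.4, -1.1, -0.4]
width: 0.0513
gripper_force: 0.0
```

>>> servo_tool --moves '[{"dp": [0.22, -0.01, -0.01], "delta_rot": [0, 0, -0.6], "fingers": 0.6}, {"dp": [0.22, 0, -0.01], "delta_rot": [0, 0, -0.6], "fingers": 0.6}, {"dp": [0.22, 0.02, -0.01], "delta_rot": [0, 0, -0.6], "fingers": 0.6}, {"dp": [0.22, 0.03, -0.01], "delta_rot": [0, 0, -0.6], "fingers": 0.6}, {"dp": [0.22, 0.04, -0.01], "delta_rot": [0, 0, -0.6], "fingers": 0.6}]'

```text
clock: 1.6
position: [0.556, -0.0395, 0.4336]
ee_rot: [-0.0, 0.86, 0.51, -0.0]
contact_force: [0.9, -1.1, -0.1]
width: 0.0509
gripper_force: 0.0
```

>>> servo_tool --moves '[{"dp": [0.22, 0.05, -0.01], "delta_rot": [0, 0, -0.6], "fingers": 0.6}, {"dp": [0.21, 0.07, -0.01], "delta_rot": [0, 0, -0.6], "fingers": 0.6}, {"dp": [0.21, 0.08, -0.01], "delta_rot": [0, 0, -0.5], "fingers": 0.6}]'

```text
clock: 1.9
position: [0.6473, 0.059, 0.4394]
ee_rot: [-0.0, 0.814, 0.581, -0.0]
contact_force: [-0.3, -0.0, 1.0]
width: 0.0511
gripper_force: 0.0
```

```bash
python3 - <<'E'
from plan import *
g=st(.676,.2495)
p,y=plan([(g[0],g[1],.44,-13.4),(g[0],g[1],.341,-13.4)],.6,step=.035)
grab('side','side1');grab('top','top1')
E
```

```text
at [0.6473 0.059  0.4394] yaw -19.0 z [-0.001 -0.    -1.   ]
[{"dp": [0.146, 0.058, -0.001], "delta_rot": [0, 0, -0.33], "fingers": 0.6}, {"dp": [0.144, 0.063, -0.001], "delta_rot": [0, 0, -0.32], "fingers": 0.6}, {"dp": [0.141, 0.067, -0.001], "delta_rot": [0, 0, -0.33], "fingers": 0.6}, {"dp": [0.0, 0.0, 0.165], "delta_rot": [0, 0, 0.0], "fingers": 0.6}, {"dp": [0.0, 0.0, 0.165], "delta_rot": [0, 0, 0.0], "fingers": 0.6}]
[{"dp": [0.0, 0.0, 0.165], "delta_rot": [0, 0, 0.0], "fingers": 0.6}]
```

View pics/side1.png

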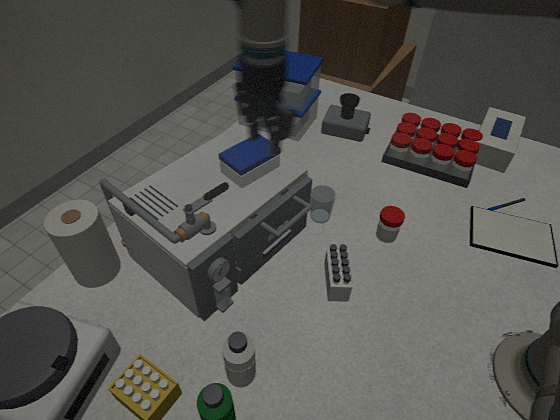

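The gripper (265,110) is clear of everything and hovers toward the lever (215,192). I'll check side-camera gripper depth points against the TCP while continuing.

>>> servo_tool --moves '[{"dp": [0.15, 0.06, 0], "delta_rot": [0, 0, -0.3], "fingers": 0.6}, {"dp": [0.14, 0.06, 0], "delta_rot": [0, 0, -0.3], "fingers": 0.6}, {"dp": [0.14, 0.07, 0], "delta_rot": [0, 0, -0.4], "fingers": 0.6}, {"dp": [0, 0, 0.1], "delta_rot": [0, 0, 0], "fingers": 0.6}, {"dp": [0, 0, 0], "delta_rot": [0, 0, 0], "fingers": 0.6}]'

```text
clock: 2.5
position: [0.7079, 0.1282, 0.416]
ee_rot: [-0.002, 0.785, 0.62, -0.003]
contact_force: [-0.4, -0.2, -0.6]
width: 0.0515
gripper_force: 0.0
```

```bash
python3 - <<'E'
from plan import *
np.set_printoptions(precision=4,suppress=True)
S=readout.get_state();p=S['position'];print(p)
for n in('side','top'):
    P,d=grab(n,n+'2');X=cloud(n,d)[d>0]
    # fingers: points below TCP, and body above
    for a,b in((-.075,-.02),(.0,.05),(.05,.09),(.09,.13)):
        q=X[(X[:,2]>p[2]+a)&(X[:,2]<p[2]+b)&(np.hypot(X[:,0]-p[0],X[:,1]-p[1])<.09)]
        if len(q)>10:print(n,a,len(q),q.mean(0)-p,np.percentile(q-p,2,axis=0),np.percentile(q-p,98,axis=0))
g=st(.676,.2495);plan([(g[0],g[1],.341,-13.4)],.6)
E
```

```text
[0.7079 0.1282 0.416 ]
side -0.075 483 [ 0.0032  0.0035 -0.0433] [-0.0392 -0.0156 -0.0675] [ 0.0405  0.0207 -0.0207]
side 0.0 1198 [-0.0179  0.0134  0.0239] [-0.0652 -0.0064  0.001 ] [0.0627 0.0268 0.0476]
side 0.05 950 [-0.0195  0.0224  0.073 ] [-0.0366 -0.013   0.0522] [0.0186 0.0382 0.0893]
side 0.09 1254 [-0.0165  0.0207  0.109 ] [-0.0356 -0.0181  0.0909] [0.0231 0.0377 0.128 ]
top -0.075 14 [-0.0357 -0.0059 -0.0406] [-0.0499 -0.0102 -0.0602] [-0.0278 -0.0006 -0.0226]
top 0.0 176 [-0.0483  0.0041  0.0313] [-0.0641 -0.0149  0.0026] [-0.0262  0.0211  0.0474]
top 0.05 66 [-0.0329 -0.0061  0.0722] [-0.0357 -0.0268  0.0505] [-0.0271  0.019   0.0889]
top 0.09 112 [-0.0308 -0.0092  0.1068] [-0.0351 -0.0298  0.0924] [-0.0225  0.0202  0.1254]
at [0.7079 0.1275 0.4193] yaw -13.45 z [-0.002 -0.001 -1.   ]
[{"dp": [0.007, 0.0, 0.196], "delta_rot": [0, 0, -0.0], "fingers": 0.6}, {"dp": [0.008, 0.001, 0.195], "delta_rot": [0, 0, -0.01], "fingers": 0.6}]
```

>>> servo_tool --moves '[{"dp": [0.01, 0, 0.13], "delta_rot": [0, 0, 0], "fingers": 0.6}, {"dp": [0.01, 0, 0.13], "delta_rot": [0, 0, 0], "fingers": 0.6}, {"dp": [0, 0, 0.12], "delta_rot": [0, 0, 0], "fingers": 0.6}, {"dp": [0, 0, 0], "delta_rot": [0, 0, 0], "fingers": 0.6}]'

```text
clock: 3.0
position: [0.7077, 0.131, 0.3413]
ee_rot: [-0.002, 0.785, 0.619, -0.003]
contact_force: [0.0, -0.7, -0.3]
width: 0.0511
gripper_force: 0.0
```

>>> servo_tool --moves '[{"dp": [0, 0, 0], "delta_rot": [0, 0, 0], "fingers": 0.1}, {"dp": [0, 0, 0], "delta_rot": [0, 0, 0], "fingers": 0.1}, {"dp": [0, 0, 0], "delta_rot": [0, 0, 0], "fingers": 0.1}, {"dp": [0, 0, 0], "delta_rot": [0, 0, 0], "fingers": 0.1}, {"dp": [0, 0, 0], "delta_rot": [0, 0, 0], "fingers": 0.1}]' --force 20

```text
clock: 3.5
position: [0.709, 0.1318, 0.3466]
ee_rot: [0.001, 0.785, 0.62, 0.001]
contact_force: [-3.7, -0.8, 6.6]
width: 0.0154
gripper_force: 20.0
```

```bash
python3 - <<'E'
from plan import *
S=readout.get_state();p=S['position'];print(S['width'],S['gripper_force'],S['contact_force'])
c=st(.680,.3165);print('stem',c)
q0=np.arctan2(*( [ (c-p[:2])@ex, (c-p[:2])@ey ] ));r=np.linalg.norm(c-p[:2]);print('q',q0,'r',r)
ang=np.linspace(q0,1.575,16)[1:]
w=[]
for q in ang:
    g=c-r*(np.sin(q)*ex+np.cos(q)*ey);w.append((g[0],g[1],.341,-9.84-np.degrees(q)))
plan(w,.1,rs=.11)
E
```

```text
0.015388507337530432 19.966273605823517 [-3.68800879 -0.80129234  6.64058628]
stem [0.72408543 0.19563368]
q 0.0601657632751896 r 0.06562570584666505
at [0.709  0.1318 0.3466] yaw -13.39 z [ 0.002 -0.001 -1.   ]
[{"dp": [0.002, -0.033, 0.028], "delta_rot": [0, 0, 0.99], "fingers": 0.1}, {"dp": [0.001, -0.033, -0.0], "delta_rot": [0, 0, 1.01], "fingers": 0.1}, {"dp": [0.002, -0.033, -0.0], "delta_rot": [0, 0, 1.01], "fingers": 0.1}, {"dp": [0.002, -0.033, -0.0], "delta_rot": [0, 0, 1.01], "fingers": 0.1}, {"dp": [0.001, -0.033, -0.0], "delta_rot": [0, 0, 1.01], "fingers": 0.1}]
[{"dp": [0.002, -0.033, -0.0], "delta_rot": [0, 0, 1.01], "fingers": 0.1}, {"dp": [0.002, -0.034, -0.0], "delta_rot": [0, 0, 1.01], "fingers": 0.1}, {"dp": [0.001, -0.033, -0.0], "delta_rot": [0, 0, 1.01], "fingers": 0.1}, {"dp": [0.002, -0.033, -0.0], "delta_rot": [0, 0, 1.01], "fingers": 0.1}, {"dp": [0.002, -0.033, -0.0], "delta_rot": [0, 0, 1.01], "fingers": 0.1}]
[{"dp": [0.001, -0.033, -0.0], "delta_rot": [0, 0, 1.01], "fingers": 0.1}, {"dp": [0.002, -0.033, -0.0], "delta_rot": [0, 0, 1.01], "fingers": 0.1}, {"dp": [0.002, -0.033, -0.0], "delta_rot": [0, 0, 1.01], "fingers": 0.1}, {"dp": [0.001, -0.033, -0.0], "delta_rot": [0, 0, 1.01], "fingers": 0.1}, {"dp": [0.002, -0.033, -0.0], "delta_rot": [0, 0, 1.01], "fingers": 0.1}]
```

>>> servo_tool --moves '[{"dp": [0.002, -0.033, 0], "delta_rot": [0, 0, 1], "fingers": 0.1}, {"dp": [0.002, -0.033, 0], "delta_rot": [0, 0, 1], "fingers": 0.1}, {"dp": [0.002, -0.033, 0], "delta_rot": [0, 0, 1], "fingers": 0.1}, {"dp": [0.002, -0.033, 0], "delta_rot": [0, 0, 1], "fingers": 0.1}, {"dp": [0.002, -0.033, 0], "delta_rot": [0, 0, 1], "fingers": 0.1}]'

```text
clock: 4.0
position: [0.6802, 0.146, 0.3466]
ee_rot: [0.002, 0.915, 0.404, 0.001]
contact_force: [-3.0, -4.1, 7.2]
width: 0.0153
gripper_force: 20.8
```

>>> servo_tool --moves '[{"dp": [0.002, -0.033, 0], "delta_rot": [0, 0, 1], "fingers": 0.1}, {"dp": [0.002, -0.033, 0], "delta_rot": [0, 0, 1], "fingers": 0.1}, {"dp": [0.002, -0.033, 0], "delta_rot": [0, 0, 1], "fingers": 0.1}, {"dp": [0.002, -0.033, 0], "delta_rot": [0, 0, 1], "fingers": 0.1}, {"dp": [0.002, -0.033, 0], "delta_rot": [0, 0, 1], "fingers": 0.1}]'

```text
clock: 4.5
position: [0.6616, 0.1731, 0.3465]
ee_rot: [0.002, 0.986, 0.165, -0.0]
contact_force: [-4.6, -6.0, 6.9]
width: 0.0151
gripper_force: 19.3
```

```bash
python3 - <<'E'
from plan import *
S=readout.get_state();p=S['position'];print(S['width'],S['gripper_force'],S['contact_force'],S['qpos'].round(2))
c=st(.680,.3165)
q0=np.arctan2(*( [ (c-p[:2])@ex, (c-p[:2])@ey ] ));r=np.linalg.norm(c-p[:2]);print('q',q0,'r',r)
w=[]
for q in np.linspace(q0,1.60,7)[1:]:
    g=c-.0656*(np.sin(q)*ex+np.cos(q)*ey);w.append((g[0],g[1],p[2],-9.84-np.degrees(q)))
plan(w,.1,rs=.12)
E
```

```text
0.015134839249114882 19.283568263053894 [-4.62836125 -5.98908332  6.94892008] [ 0.16  0.43  1.17 -0.    1.54  1.4 ]
q 1.0527243790962637 r 0.06639917427950613
at [0.6616 0.1731 0.3465] yaw -70.99 z [ 0.    -0.004 -1.   ]
[{"dp": [0.005, -0.03, 0.0], "delta_rot": [0, 0, 0.77], "fingers": 0.1}, {"dp": [0.001, -0.03, 0.0], "delta_rot": [0, 0, 0.91], "fingers": 0.1}, {"dp": [0.002, -0.03, 0.0], "delta_rot": [0, 0, 0.91], "fingers": 0.1}, {"dp": [0.001, -0.03, 0.0], "delta_rot": [0, 0, 0.91], "fingers": 0.1}, {"dp": [0.001, -0.029, 0.0], "delta_rot": [0, 0, 0.92], "fingers": 0.1}]
[{"dp": [0.002, -0.03, 0.0], "delta_rot": [0, 0, 0.91], "fingers": 0.1}]
```

>>> servo_tool --moves '[{"dp": [0.003, -0.03, 0], "delta_rot": [0, 0, 0.8], "fingers": 0.1}, {"dp": [0.002, -0.03, 0], "delta_rot": [0, 0, 0.9], "fingers": 0.1}, {"dp": [0.002, -0.03, 0], "delta_rot": [0, 0, 0.9], "fingers": 0.1}, {"dp": [0.002, -0.03, 0], "delta_rot": [0, 0, 0.9], "fingers": 0.1}, {"dp": [0.002, -0.03, 0], "delta_rot": [0, 0, 0.9], "fingers": 0.1}]'

```text
clock: 5.0
position: [0.6582, 0.2023, 0.3465]
ee_rot: [0.003, 0.999, -0.054, -0.001]
contact_force: [-7.0, -6.5, 8.7]
width: 0.0154
gripper_force: 19.3
```

>>> servo_tool --moves '[{"dp": [0.002, -0.03, 0], "delta_rot": [0, 0, 0.9], "fingers": 0.1}, {"dp": [0, 0, 0], "delta_rot": [0, 0, 0], "fingers": 0.1}, {"dp": [0, 0, 0], "delta_rot": [0, 0, 0], "fingers": 0.1}]'

```text
clock: 5.3
position: [0.6589, 0.207, 0.3465]
ee_rot: [0.004, 0.995, -0.097, -0.001]
contact_force: [-8.3, -8.5, 8.8]
width: 0.0155
gripper_force: 20.3
```

```bash
python3 - <<'E'
from plan import *
S=readout.get_state();p=S['position'];print(S['width'],S['gripper_force'],S['contact_force'],S['moment'],S['qpos'].round(2))
c=st(.680,.3165)
q0=np.arctan2(*( [ (c-p[:2])@ex, (c-p[:2])@ey ] ));r=np.linalg.norm(c-p[:2]);print('q',q0,'r',r)
plan([(p[0],p[1],.346,-100)],.1)
E
```

```text
0.015549555789581792 20.322409719228745 [-8.28808646 -8.46467903  8.83121069] [-1.53917896  1.33877671  0.11006395] [ 0.21  0.44  1.15 -0.01  1.56  1.97]
q 1.5715753173653397 r 0.06620275484442491
at [0.6589 0.207  0.3465] yaw -101.14 z [-0.003 -0.008 -1.   ]
[{"dp": [0.0, 0.0, 0.002], "delta_rot": [0, 0, -0.2], "fingers": 0.1}]
```

>>> servo_tool --moves '[{"dp": [0, -0.03, 0], "delta_rot": [0, 0, 0.5], "fingers": 0.1}, {"dp": [0, -0.02, 0], "delta_rot": [0, 0, 0.2], "fingers": 0.1}, {"dp": [0, 0, 0], "delta_rot": [0, 0, 0], "fingers": 0.1}]'

```text
clock: 5.6
position: [0.6598, 0.2086, 0.3463]
ee_rot: [0.014, 0.991, -0.133, -0.002]
contact_force: [-11.6, -27.8, 11.1]
width: 0.0153
gripper_force: 36.5
```

>>> servo_tool --moves '[{"dp": [0, 0, 0], "delta_rot": [0, 0, 0], "fingers": 0.6}, {"dp": [0, 0, 0], "delta_rot": [0, 0, 0], "fingers": 0.6}, {"dp": [0, 0, -0.1], "delta_rot": [0, 0, 0], "fingers": 0.6}, {"dp": [0, 0, -0.2], "delta_rot": [0, 0, 0], "fingers": 0.6}, {"dp": [0, 0, -0.2], "delta_rot": [0, 0, 0], "fingers": 0.6}]'

```text
clock: 6.1
position: [0.6633, 0.2207, 0.4449]
ee_rot: [-0.0, 0.991, -0.131, 0.0]
contact_force: [0.3, 0.2, 0.9]
width: 0.0513
gripper_force: 0.0
```

>>> servo_tool --moves '[{"dp": [0.2, -0.1, 0], "delta_rot": [0, 0, 0], "fingers": 0.9}, {"dp": [0.2, -0.1, 0], "delta_rot": [0, 0, 0], "fingers": 0.9}, {"dp": [0.2, -0.1, 0], "delta_rot": [0, 0, 0], "fingers": 0.9}, {"dp": [0.1, -0.1, 0], "delta_rot": [0, 0, 0], "fingers": 0.9}]'

```text
clock: 6.5
position: [0.816, 0.259, 0.439]
ee_rot: [-0.001, 0.991, -0.132, 0.002]
contact_force: [55.5, 16.4, 14.7]
width: 0.0771
gripper_force: 0.0
```

```bash
python3 - <<'E'
from plan import *
S=readout.get_state();print(S['position'],S['contact_force'])
for n in('side','top'):grab(n,n+'3')
E
```

```text
[0.81597532 0.25898698 0.4390259 ] [55.54192948 16.39569954 14.66448145]
```

View pics/side3.png

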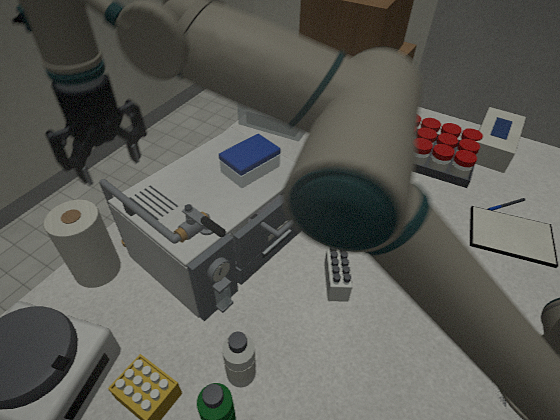

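The lever points out over the front (222,232) and the arm reached hard resistance, so it is at its stop. My retreat went the wrong way, toward +x, up to near full reach; the gripper (95,130) is in free air above the towel roll (75,240). Now back to the rack.

```bash
python3 - <<'E'
from plan import *
p,y=plan([(.70,.19,.45,-80),(.4735,.005,.33,31),(.4735,.005,.20,31)],.9)
E
```

```text
at [0.8156 0.261  0.4283] yaw -105.03 z [-0.015 -0.002 -1.   ]
[{"dp": [-0.093, 0.099, -0.022], "delta_rot": [0, 0, -0.87], "fingers": 0.9}, {"dp": [-0.101, 0.09, -0.022], "delta_rot": [0, 0, -0.87], "fingers": 0.9}, {"dp": [-0.109, 0.081, -0.022], "delta_rot": [0, 0, -0.88], "fingers": 0.9}, {"dp": [-0.116, 0.071, -0.021], "delta_rot": [0, 0, -0.87], "fingers": 0.9}, {"dp": [-0.121, 0.06, -0.022], "delta_rot": [0, 0, -0.88], "fingers": 0.9}]
[{"dp": [-0.064, 0.036, 0.03], "delta_rot": [0, 0, -0.97], "fingers": 0.9}, {"dp": [-0.067, 0.029, 0.03], "delta_rot": [0, 0, -0.97], "fingers": 0.9}, {"dp": [-0.069, 0.023, 0.03], "delta_rot": [0, 0, -0.97], "fingers": 0.9}, {"dp": [-0.071, 0.016, 0.03], "delta_rot": [0, 0, -0.97], "fingers": 0.9}, {"dp": [-0.073, 0.009, 0.03], "delta_rot": [0, 0, -0.97], "fingers": 0.9}]
[{"dp": [-0.073, 0.002, 0.03], "delta_rot": [0, 0, -0.97], "fingers": 0.9}, {"dp": [-0.073, -0.005, 0.03], "delta_rot": [0, 0, -0.97], "fingers": 0.9}, {"dp": [-0.072, -0.012, 0.03], "delta_rot": [0, 0, -0.97], "fingers": 0.9}, {"dp": [-0.071, -0.019, 0.03], "delta_rot": [0, 0
[... 377 characters left out ...]
, 0, -0.97], "fingers": 0.9}, {"dp": [-0.048, -0.055, 0.03], "delta_rot": [0, 0, -0.97], "fingers": 0.9}]
[{"dp": [-0.043, -0.059, 0.03], "delta_rot": [0, 0, -0.96], "fingers": 0.9}, {"dp": [-0.037, -0.063, 0.03], "delta_rot": [0, 0, -0.97], "fingers": 0.9}, {"dp": [-0.031, -0.067, 0.03], "delta_rot": [0, 0, -0.96], "fingers": 0.9}, {"dp": [-0.024, -0.069, 0.03], "delta_rot": [0, 0, -0.97], "fingers": 0.9}, {"dp": [-0.017, -0.071, 0.03], "delta_rot": [0, 0, -0.96], "fingers": 0.9}]
[{"dp": [-0.0, 0.0, 0.217], "delta_rot": [0, 0, -0.0], "fingers": 0.9}, {"dp": [-0.0, 0.0, 0.217], "delta_rot": [0, 0, -0.0], "fingers": 0.9}, {"dp": [-0.0, 0.0, 0.216], "delta_rot": [0, 0, -0.0], "fingers": 0.9}]
```

>>> servo_tool --moves '[{"dp": [-0.09, 0.1, -0.02], "delta_rot": [0, 0, -0.9], "fingers": 0.9}, {"dp": [-0.1, 0.09, -0.02], "delta_rot": [0, 0, -0.9], "fingers": 0.9}, {"dp": [-0.11, 0.08, -0.02], "delta_rot": [0, 0, -0.9], "fingers": 0.9}, {"dp": [-0.12, 0.07, -0.02], "delta_rot": [0, 0, -0.9], "fingers": 0.9}, {"dp": [-0.12, 0.06, -0.02], "delta_rot": [0, 0, -0.9], "fingers": 0.9}]'

```text
clock: 7.1
position: [0.6969, 0.1879, 0.4643]
ee_rot: [-0.001, 0.995, 0.095, 0.005]
contact_force: [-0.4, -0.1, 0.2]
width: 0.0771
gripper_force: 0.0
```

>>> servo_tool --moves '[{"dp": [-0.06, 0.04, 0.03], "delta_rot": [0, 0, -1], "fingers": 0.9}, {"dp": [-0.07, 0.03, 0.03], "delta_rot": [0, 0, -1], "fingers": 0.9}, {"dp": [-0.07, 0.02, 0.03], "delta_rot": [0, 0, -1], "fingers": 0.9}, {"dp": [-0.07, 0.02, 0.03], "delta_rot": [0, 0, -1], "fingers": 0.9}, {"dp": [-0.07, 0.01, 0.03], "delta_rot": [0, 0, -1], "fingers": 0.9}]'

```text
clock: 7.6
position: [0.6434, 0.1397, 0.4336]
ee_rot: [0.001, 0.941, 0.339, 0.005]
contact_force: [-0.6, -0.4, 0.1]
width: 0.0767
gripper_force: 0.0
```

>>> servo_tool --moves '[{"dp": [-0.07, 0, 0.03], "delta_rot": [0, 0, -1], "fingers": 0.9}, {"dp": [-0.07, 0, 0.03], "delta_rot": [0, 0, -1], "fingers": 0.9}, {"dp": [-0.07, -0.01, 0.03], "delta_rot": [0, 0, -1], "fingers": 0.9}, {"dp": [-0.07, -0.02, 0.03], "delta_rot": [0, 0, -1], "fingers": 0.9}, {"dp": [-0.07, -0.03, 0.03], "delta_rot": [0, 0, -1], "fingers": 0.9}]'

```text
clock: 8.1
position: [0.5899, 0.0923, 0.4031]
ee_rot: [0.002, 0.828, 0.561, 0.005]
contact_force: [-0.7, 0.3, 0.4]
width: 0.077
gripper_force: 0.0
```

>>> servo_tool --moves '[{"dp": [-0.07, -0.03, 0.03], "delta_rot": [0, 0, -1], "fingers": 0.9}, {"dp": [-0.06, -0.04, 0.03], "delta_rot": [0, 0, -1], "fingers": 0.9}, {"dp": [-0.06, -0.04, 0.03], "delta_rot": [0, 0, -1], "fingers": 0.9}, {"dp": [-0.05, -0.05, 0.03], "delta_rot": [0, 0, -1], "fingers": 0.9}, {"dp": [-0.05, -0.06, 0.03], "delta_rot": [0, 0, -1], "fingers": 0.9}]'

```text
clock: 8.6
position: [0.5357, 0.0427, 0.3727]
ee_rot: [0.004, 0.663, 0.748, 0.004]
contact_force: [0.3, 0.5, 0.2]
width: 0.077
gripper_force: 0.0
```

```bash
python3 - <<'E'
from plan import *
print(readout.get_state()['contact_force'])
p,y=plan([(.4735,.005,.30,31),(.4735,.005,.18,31)],.9)
E
```

```text
[0.28202253 0.4807286  0.16616466]
at [0.5357 0.0427 0.3727] yaw 6.9 z [ 0.011  0.001 -1.   ]
[{"dp": [-0.03, -0.066, 0.073], "delta_rot": [0, 0, -0.84], "fingers": 0.9}, {"dp": [-0.024, -0.069, 0.073], "delta_rot": [0, 0, -0.84], "fingers": 0.9}, {"dp": [-0.019, -0.07, 0.073], "delta_rot": [0, 0, -0.84], "fingers": 0.9}, {"dp": [-0.012, -0.072, 0.072], "delta_rot": [0, 0, -0.84], "fingers": 0.9}, {"dp": [-0.007, -0.072, 0.073], "delta_rot": [0, 0, -0.85], "fingers": 0.9}]
[{"dp": [0.0, -0.0, 0.2], "delta_rot": [0, 0, 0.0], "fingers": 0.9}, {"dp": [0.0, -0.0, 0.2], "delta_rot": [0, 0, 0.0], "fingers": 0.9}, {"dp": [0.0, -0.0, 0.2], "delta_rot": [0, 0, 0.0], "fingers": 0.9}]
```

>>> servo_tool --moves '[{"dp": [-0.03, -0.07, 0.07], "delta_rot": [0, 0, -0.8], "fingers": 0.9}, {"dp": [-0.02, -0.07, 0.07], "delta_rot": [0, 0, -0.9], "fingers": 0.9}, {"dp": [-0.02, -0.07, 0.07], "delta_rot": [0, 0, -0.8], "fingers": 0.9}, {"dp": [-0.01, -0.07, 0.07], "delta_rot": [0, 0, -0.9], "fingers": 0.9}, {"dp": [-0.01, -0.07, 0.07], "delta_rot": [0.09, 0.06, -0.8], "fingers": 0.9}]'

```text
clock: 9.1
position: [0.4734, 0.0059, 0.3021]
ee_rot: [-0.0, 0.493, 0.87, 0.0]
contact_force: [-0.1, 0.7, 0.4]
width: 0.0769
gripper_force: 0.0
```

>>> servo_tool --moves '[{"dp": [0, 0, 0.2], "delta_rot": [0, 0, 0], "fingers": 0.9}, {"dp": [0, 0, 0.2], "delta_rot": [0, 0, 0], "fingers": 0.9}, {"dp": [0, 0, 0.1], "delta_rot": [0, 0, 0], "fingers": 0.9}, {"dp": [0, 0, 0], "delta_rot": [0, 0, 0], "fingers": 0.9}]'

```text
clock: 9.5
position: [0.4717, 0.0064, 0.1994]
ee_rot: [-0.004, 0.495, 0.869, -0.001]
contact_force: [-0.5, 0.1, 0.6]
width: 0.0773
gripper_force: 0.0
```

```bash
python3 - <<'E'
from plan import *
p,y=plan([(.4735,.005,.20,31),(.4735,.005,.104,31)],.9)
p,d=grab('side','side4');cv2.imwrite('pics/c4.png',cv2.resize(p[150:330,220:440,::-1],None,fx=3,fy=3))
E
```

```text
at [0.4717 0.0064 0.1994] yaw 30.71 z [-0.008  0.002 -1.   ]
[{"dp": [-0.011, 0.004, -0.003], "delta_rot": [0, 0, -0.05], "fingers": 0.9}, {"dp": [0.0, -0.0, 0.16], "delta_rot": [0, 0, -0.0], "fingers": 0.9}, {"dp": [0.0, -0.0, 0.16], "delta_rot": [0, 0, -0.0], "fingers": 0.9}, {"dp": [0.0, -0.0, 0.16], "delta_rot": [0, 0, -0.0], "fingers": 0.9}]
```

View pics/c4.png

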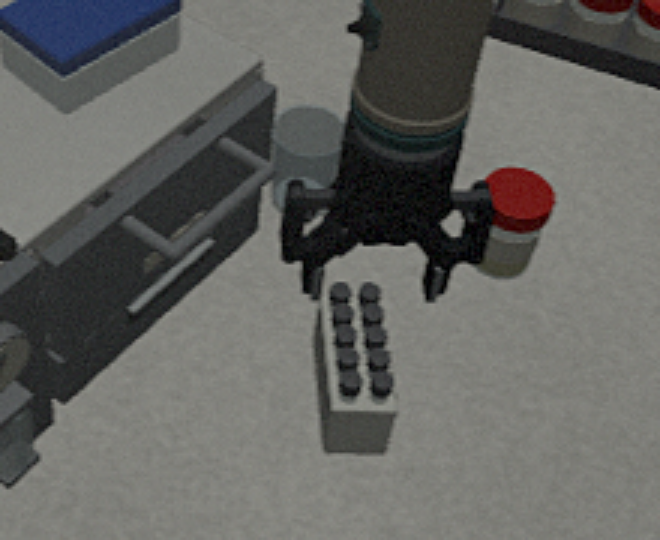

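The crop shows the fingers (310,275 and 435,285) straddling the capped rack (360,360), the only such block on the bench. Descend and grip.

>>> servo_tool --moves '[{"dp": [-0.01, 0, 0.1], "delta_rot": [0, 0, 0], "fingers": 0.9}, {"dp": [0, 0, 0.13], "delta_rot": [0, 0, 0], "fingers": 0.9}, {"dp": [0, 0, 0.13], "delta_rot": [0, 0, 0], "fingers": 0.9}, {"dp": [0, 0, 0.11], "delta_rot": [0, 0, 0], "fingers": 0.9}, {"dp": [0, 0, 0], "delta_rot": [0, 0, 0], "fingers": 0.9}]'

```text
clock: 10.05
position: [0.4732, 0.0048, 0.1062]
ee_rot: [-0.004, 0.495, 0.869, -0.001]
contact_force: [-0.2, -0.3, 0.2]
width: 0.0769
gripper_force: 0.0
```

>>> servo_tool --moves '[{"dp": [0, 0, 0], "delta_rot": [0, 0, 0], "fingers": 0.3}, {"dp": [0, 0, 0], "delta_rot": [0, 0, 0], "fingers": 0.3}, {"dp": [0, 0, 0], "delta_rot": [0, 0, 0], "fingers": 0.3}, {"dp": [0, 0, 0], "delta_rot": [0, 0, 0], "fingers": 0.3}, {"dp": [0, 0, 0], "delta_rot": [0, 0, 0], "fingers": 0.3}]' --force 40

```text
clock: 10.55
position: [0.4741, 0.0045, 0.1082]
ee_rot: [-0.001, 0.494, 0.869, -0.0]
contact_force: [0.0, -1.0, 5.1]
width: 0.0493
gripper_force: 42.4
```

```bash
python3 - <<'E'
from plan import *
S=readout.get_state();print(S['width'],S['gripper_force'],S['contact_force'],S['position'])
z=S['position'][2]
g=st(.32,.2);p=S['position']
plan([(p[0],p[1],z+.05,31),(g[0],g[1],z+.05,80.2),(g[0],g[1],z+.001,80.2)],.3)
E
```

```text
0.0492846209917848 42.39668905735016 [ 0.02414804 -0.99512485  5.07253584] [0.47409933 0.00446777 0.10823208]
at [0.4741 0.0045 0.1082] yaw 30.73 z [-0.003  0.001 -1.   ]
[{"dp": [0.0, 0.0, -0.125], "delta_rot": [0, 0, -0.02], "fingers": 0.3}, {"dp": [0.0, 0.0, -0.125], "delta_rot": [0, 0, -0.03], "fingers": 0.3}, {"dp": [0.101, -0.02, -0.0], "delta_rot": [0, 0, -0.95], "fingers": 0.3}, {"dp": [0.103, -0.01, -0.0], "delta_rot": [0, 0, -0.95], "fingers": 0.3}, {"dp": [0.103, -0.0, -0.0], "delta_rot": [0, 0, -0.95], "fingers": 0.3}]
[{"dp": [0.103, 0.009, -0.0], "delta_rot": [0, 0, -0.96], "fingers": 0.3}, {"dp": [0.101, 0.019, -0.0], "delta_rot": [0, 0, -0.95], "fingers": 0.3}, {"dp": [0.099, 0.029, -0.0], "delta_rot": [0, 0, -0.96], "fingers": 0.3}, {"dp": [0.096, 0.038, -0.0], "delta_rot": [0, 0, -0.95], "fingers": 0.3}, {"dp": [0.092, 0.047, -0.0], "delta_rot": [0, 0, -0.96], "fingers": 0.3}]
[{"dp": [0.087, 0.056, -0.0], "delta_rot": [0, 0, -0.95], "fingers": 0.3}, {"dp": [0.0, 0.0, 0.122], "delta_rot": [0, 0, -0.0], "fingers": 0.3}, {"dp": [0.0, 0.0, 0.123], "delta_rot": [0, 0, -0.0], "fingers": 0.3}]
```

Gripped at 49 mm (block is 50 wide). Carry it to the parking spot, turned to its final direction.

>>> servo_tool --moves '[{"dp": [0, 0, -0.12], "delta_rot": [0, 0, 0], "fingers": 0.3}, {"dp": [0, 0, -0.13], "delta_rot": [0, 0, 0], "fingers": 0.3}, {"dp": [0.1, -0.02, 0], "delta_rot": [0, 0, -1], "fingers": 0.3}, {"dp": [0.1, -0.01, 0], "delta_rot": [0, 0, -0.9], "fingers": 0.3}, {"dp": [0.1, 0, 0], "delta_rot": [0, 0, -1], "fingers": 0.3}]'

```text
clock: 11.05
position: [0.4325, 0.0501, 0.1577]
ee_rot: [-0.003, 0.362, 0.932, 0.0]
contact_force: [0.6, -0.1, -1.8]
width: 0.0489
gripper_force: 42.9
```

>>> servo_tool --moves '[{"dp": [0.1, 0.01, 0], "delta_rot": [0, 0, -0.9], "fingers": 0.3}, {"dp": [0.1, 0.02, 0], "delta_rot": [0, 0, -1], "fingers": 0.3}, {"dp": [0.1, 0.03, 0], "delta_rot": [0, 0, -0.9], "fingers": 0.3}, {"dp": [0.1, 0.04, 0], "delta_rot": [0, 0, -1], "fingers": 0.3}, {"dp": [0.09, 0.05, 0], "delta_rot": [0, 0, -1], "fingers": 0.3}]'

```text
clock: 11.55
position: [0.3641, 0.1283, 0.1581]
ee_rot: [-0.003, 0.13, 0.992, 0.001]
contact_force: [0.3, -0.1, -2.2]
width: 0.0492
gripper_force: 42.9
```

>>> servo_tool --moves '[{"dp": [0.09, 0.05, 0], "delta_rot": [0, 0, -0.9], "fingers": 0.3}, {"dp": [0, 0, 0.09], "delta_rot": [0, 0, 0], "fingers": 0.3}, {"dp": [0, 0, 0.09], "delta_rot": [0, 0, 0], "fingers": 0.3}, {"dp": [0, 0, 0], "delta_rot": [0, 0, 0], "fingers": 0.3}, {"dp": [0, 0, 0], "delta_rot": [0, 0, 0], "fingers": 0.3}]'

```text
clock: 12.05
position: [0.3497, 0.1421, 0.1219]
ee_rot: [-0.003, 0.087, 0.996, 0.001]
contact_force: [-0.6, -0.1, -1.5]
width: 0.0495
gripper_force: 42.8
```

```bash
python3 - <<'E'
from plan import *
S=readout.get_state();print(S['width'],S['gripper_force'],S['contact_force'],S['qpos'].round(2))
g=st(.32,.2);plan([(g[0],g[1],.108,80.2)],.3)
E
```

```text
0.049487928943235844 42.76674270629883 [-0.57036482 -0.09980659 -1.47243847] [ 0.2   0.19  2.17  0.    0.79 -1.2 ]
at [0.3497 0.1421 0.1219] yaw 79.98 z [-0.006  0.002 -1.   ]
[{"dp": [0.002, 0.001, 0.069], "delta_rot": [0, 0, -0.04], "fingers": 0.3}]
```

>>> servo_tool --moves '[{"dp": [0, 0, 0.03], "delta_rot": [0, 0, 0], "fingers": 0.3}, {"dp": [0, 0, 0.03], "delta_rot": [0, 0, 0], "fingers": 0.3}, {"dp": [0, 0, 0.015], "delta_rot": [0, 0, 0], "fingers": 0.3}, {"dp": [0, 0, 0], "delta_rot": [0, 0, 0], "fingers": 0.3}]'

```text
clock: 12.45
position: [0.3498, 0.1422, 0.1082]
ee_rot: [-0.003, 0.087, 0.996, 0.001]
contact_force: [-5.4, -0.4, 26.1]
width: 0.0494
gripper_force: 46.3
```

>>> servo_tool --moves '[{"dp": [0, 0, 0], "delta_rot": [0, 0, 0], "fingers": 0.9}, {"dp": [0, 0, 0], "delta_rot": [0, 0, 0], "fingers": 0.9}, {"dp": [0, 0, -0.1], "delta_rot": [0, 0, 0], "fingers": 0.9}, {"dp": [0, 0, -0.2], "delta_rot": [0, 0, 0], "fingers": 0.9}, {"dp": [0, 0, -0.24], "delta_rot": [0, 0, 0], "fingers": 0.9}]'

```text
clock: 12.95
position: [0.3489, 0.1415, 0.214]
ee_rot: [-0.006, 0.087, 0.996, 0.0]
contact_force: [1.2, 0.7, -0.4]
width: 0.0766
gripper_force: 0.0
```

```bash
python3 - <<'E'
from plan import *
np.set_printoptions(precision=4,suppress=True)
# handle
h=st(.574,.1265);print(h)
plan([(.40,.12,.30,40),(h[0],h[1],.30,-9.84),(h[0],h[1],.232,-9.84)],.5)
E
```

```text
[0.5872 0.0265]
at [0.3489 0.1415 0.214 ] yaw 79.97 z [-0.012  0.001 -1.   ]
[{"dp": [-0.039, -0.009, -0.061], "delta_rot": [0, 0, 1.0], "fingers": 0.5}, {"dp": [-0.039, -0.005, -0.061], "delta_rot": [0, 0, 1.0], "fingers": 0.5}, {"dp": [-0.04, -0.001, -0.062], "delta_rot": [0, 0, 1.0], "fingers": 0.5}, {"dp": [-0.039, 0.003, -0.061], "delta_rot": [0, 0, 0.99], "fingers": 0.5}, {"dp": [-0.039, 0.007, -0.062], "delta_rot": [0, 0, 1.0], "fingers": 0.5}]
[{"dp": [-0.038, 0.011, -0.061], "delta_rot": [0, 0, 0.99], "fingers": 0.5}, {"dp": [-0.037, 0.015, -0.062], "delta_rot": [0, 0, 1.0], "fingers": 0.5}, {"dp": [-0.107, 0.046, 0.0], "delta_rot": [0, 0, 0.97], "fingers": 0.5}, {"dp": [-0.102, 0.056, 0.0], "delta_rot": [0, 0, 0.97], "fingers": 0.5}, {"dp": [-0.096, 0.066, 0.0], "delta_rot": [0, 0, 0.96], "fingers": 0.5}]
[{"dp": [-0.089, 0.075, 0.0], "delta_rot": [0, 0, 0.97], "fingers": 0.5}, {"dp": [-0.081, 0.083, 0.0], "delta_rot": [0, 0, 0.96], "fingers": 0.5}, {"dp": [-0.073, 0.091, 0.0], "delta_rot": [0, 0, 0.97], "fingers": 0.5}, {"dp": [-0.063, 0.097, 0.0], "delta_rot": [0, 0, 0.96], "fingers": 0.5}, {"dp": [-0.054, 0.103, 0.0], "delta_rot": [0, 0, 0.97], "fingers": 0.5}]
[{"dp": [-0.044, 0.107, 0.0], "delta_rot": [0, 0, 0.96], "fingers": 0.5}, {"dp": [0.0, -0.0, 0.17], "delta_rot": [0, 0, 0.0], "fingers": 0.5}, {"dp": [0.0, -0.0, 0.17], "delta_rot": [0, 0, 0.0], "fingers": 0.5}]
```

>>> servo_tool --moves '[{"dp": [-0.04, -0.01, -0.06], "delta_rot": [0, 0, 1], "fingers": 0.5}, {"dp": [-0.04, 0, -0.06], "delta_rot": [0, 0, 1], "fingers": 0.5}, {"dp": [-0.04, 0, -0.06], "delta_rot": [0, 0, 1], "fingers": 0.5}, {"dp": [-0.04, 0, -0.06], "delta_rot": [0, 0, 1], "fingers": 0.5}, {"dp": [-0.04, 0.01, -0.06], "delta_rot": [0, 0, 1], "fingers": 0.5}]'

```text
clock: 13.45
position: [0.3882, 0.1267, 0.274]
ee_rot: [-0.004, 0.333, 0.943, -0.0]
contact_force: [0.4, 0.1, -0.1]
width: 0.0427
gripper_force: 0.0
```

>>> servo_tool --moves '[{"dp": [-0.04, 0.01, -0.06], "delta_rot": [0, 0, 1], "fingers": 0.5}, {"dp": [-0.04, 0.01, -0.06], "delta_rot": [0, 0, 1], "fingers": 0.5}, {"dp": [-0.11, 0.05, 0], "delta_rot": [0, 0, 1], "fingers": 0.5}, {"dp": [-0.1, 0.06, 0], "delta_rot": [0, 0, 1], "fingers": 0.5}, {"dp": [-0.1, 0.07, 0], "delta_rot": [0, 0, 1], "fingers": 0.5}]'

```text
clock: 13.95
position: [0.4683, 0.0877, 0.2969]
ee_rot: [-0.004, 0.556, 0.831, -0.001]
contact_force: [0.2, 1.1, 0.6]
width: 0.0429
gripper_force: 0.0
```

>>> servo_tool --moves '[{"dp": [-0.09, 0.07, 0], "delta_rot": [0, 0, 1], "fingers": 0.5}, {"dp": [-0.08, 0.08, 0], "delta_rot": [0, 0, 1], "fingers": 0.5}, {"dp": [-0.07, 0.09, 0], "delta_rot": [0, 0, 0.9], "fingers": 0.5}, {"dp": [-0.06, 0.1, 0], "delta_rot": [0, 0, 0.9], "fingers": 0.5}, {"dp": [-0.05, 0.1, 0], "delta_rot": [0, 0, 0.9], "fingers": 0.5}]'

```text
clock: 14.45
position: [0.57, 0.0359, 0.2956]
ee_rot: [-0.004, 0.734, 0.679, -0.002]
contact_force: [0.1, -0.5, 0.5]
width: 0.0427
gripper_force: 0.0
```

```bash
python3 - <<'E'
from plan import *
h=st(.572,.1265)
plan([(h[0],h[1],.30,-9.84),(h[0],h[1],.232,-9.84)],.5)
E
```

```text
at [0.57   0.0359 0.2956] yaw -4.47 z [-0.008  0.002 -1.   ]
[{"dp": [-0.039, 0.079, -0.022], "delta_rot": [0, 0, 0.94], "fingers": 0.5}, {"dp": [-0.0, 0.0, 0.17], "delta_rot": [0, 0, -0.0], "fingers": 0.5}, {"dp": [-0.0, 0.0, 0.17], "delta_rot": [0, 0, -0.0], "fingers": 0.5}]
```

>>> servo_tool --moves '[{"dp": [-0.04, 0.08, -0.02], "delta_rot": [-0.08, 0, 0.9], "fingers": 0.5}, {"dp": [0, 0, 0], "delta_rot": [0, 0, 0], "fingers": 0.5}, {"dp": [0, 0, 0.1], "delta_rot": [0, 0, 0], "fingers": 0.5}, {"dp": [0, 0, 0], "delta_rot": [0, 0, 0], "fingers": 0.5}]'

```text
clock: 14.85
position: [0.5823, 0.0278, 0.2775]
ee_rot: [-0.003, 0.762, 0.647, -0.002]
contact_force: [-0.0, 0.5, -0.4]
width: 0.0426
gripper_force: 0.0
```

```bash
python3 - <<'E'
from plan import *
S=readout.get_state();print(S['contact_force'],S['position'][:2]@ex,S['position'][:2]@ey)
h=st(.572,.1265)
plan([(h[0],h[1],.232,-9.84)],.5)
p,d=grab('side','side5');cv2.imwrite('pics/c5.png',cv2.resize(p[110:290,190:410,::-1],None,fx=3,fy=3))
E
```

```text
[-0.01376613  0.47023469 -0.44102189] 0.5690263152427363 0.12689472272253194
at [0.5823 0.0278 0.2775] yaw -9.3 z [-0.006  0.002 -1.   ]
[{"dp": [-0.002, 0.015, 0.228], "delta_rot": [0, 0, 0.09], "fingers": 0.5}]
```

View pics/c5.png

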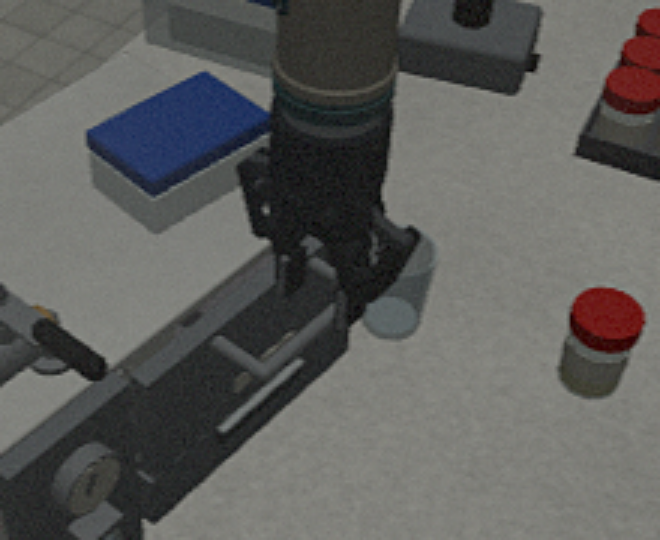

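The crop shows the fingers (285,290),(355,315) above the bar (260,370)-(345,305), which is consistent with straddling once they are lowered. The lever (70,350) is across the front.

>>> servo_tool --moves '[{"dp": [0, 0.015, 0.08], "delta_rot": [0, 0, 0.1], "fingers": 0.5}, {"dp": [0, 0, 0.08], "delta_rot": [0, 0, 0], "fingers": 0.5}, {"dp": [0, 0, 0.07], "delta_rot": [0, 0, 0], "fingers": 0.5}, {"dp": [0, 0, 0], "delta_rot": [0, 0, 0], "fingers": 0.5}]'

```text
clock: 15.3
position: [0.5861, 0.0274, 0.233]
ee_rot: [-0.002, 0.765, 0.643, -0.001]
contact_force: [-0.2, -0.5, -1.2]
width: 0.0425
gripper_force: 0.0
```

>>> servo_tool --moves '[{"dp": [0, 0, 0], "delta_rot": [0, 0, 0], "fingers": 0}, {"dp": [0, 0, 0], "delta_rot": [0, 0, 0], "fingers": 0}, {"dp": [0, 0, 0], "delta_rot": [0, 0, 0], "fingers": 0}, {"dp": [0, 0, 0], "delta_rot": [0, 0, 0], "fingers": 0}, {"dp": [0, 0, 0], "delta_rot": [0, 0, 0], "fingers": 0}]' --force 40

```text
clock: 15.8
position: [0.5875, 0.0271, 0.2356]
ee_rot: [0.0, 0.766, 0.643, 0.001]
contact_force: [-2.9, 0.9, 6.3]
width: 0.0107
gripper_force: 39.2
```

```bash
python3 - <<'E'
from plan import *
S=readout.get_state();p=S['position'];print(S['width'],S['gripper_force'],S['contact_force'],p@np.r_[ex,0],p@np.r_[ey,0])
g=p[:2]-.165*ex
plan([(g[0],g[1],p[2],-9.84)],0,step=.021)
E
```

```text
0.010668690924054083 39.24098253250122 [-2.85592857  0.85087988  6.30574815] 0.5741840316443939 0.12709129940924155
at [0.5875 0.0271 0.2356] yaw -9.96 z [ 0.002  0.001 -1.   ]
[{"dp": [-0.0, -0.103, 0.0], "delta_rot": [0, 0, -0.0], "fingers": 0}, {"dp": [-0.0, -0.103, 0.0], "delta_rot": [0, 0, -0.0], "fingers": 0}, {"dp": [-0.0, -0.103, 0.0], "delta_rot": [0, 0, -0.0], "fingers": 0}, {"dp": [-0.0, -0.103, 0.0], "delta_rot": [0, 0, -0.0], "fingers": 0}, {"dp": [-0.0, -0.103, 0.0], "delta_rot": [0, 0, -0.01], "fingers": 0}]
[{"dp": [-0.0, -0.103, 0.0], "delta_rot": [0, 0, -0.0], "fingers": 0}, {"dp": [-0.001, -0.103, 0.0], "delta_rot": [0, 0, -0.01], "fingers": 0}, {"dp": [-0.0, -0.104, 0.0], "delta_rot": [0, 0, -0.0], "fingers": 0}]
```

>>> servo_tool --moves '[{"dp": [0, -0.1, 0], "delta_rot": [0, 0, 0], "fingers": 0}, {"dp": [0, -0.1, 0], "delta_rot": [0, 0, 0], "fingers": 0}, {"dp": [0, -0.1, 0], "delta_rot": [0, 0, 0], "fingers": 0}, {"dp": [0, -0.1, 0], "delta_rot": [0, 0, 0], "fingers": 0}, {"dp": [0, -0.1, 0], "delta_rot": [0, 0, 0], "fingers": 0}]'

```text
clock: 16.3
position: [0.4916, 0.0439, 0.2355]
ee_rot: [0.003, 0.766, 0.643, 0.004]
contact_force: [4.4, -1.6, 1.3]
width: 0.0101
gripper_force: 41.0
```

>>> servo_tool --moves '[{"dp": [0, -0.1, 0], "delta_rot": [0, 0, 0], "fingers": 0}, {"dp": [0, -0.1, 0], "delta_rot": [0, 0, 0], "fingers": 0}, {"dp": [0, -0.04, 0], "delta_rot": [0, 0, 0], "fingers": 0}, {"dp": [0, -0.03, 0], "delta_rot": [0, 0, 0], "fingers": 0}, {"dp": [0, 0, 0], "delta_rot": [0, 0, 0], "fingers": 0}]'

```text
clock: 16.8
position: [0.4366, 0.0536, 0.2355]
ee_rot: [0.001, 0.766, 0.643, 0.002]
contact_force: [-0.0, 0.6, 9.8]
width: 0.0103
gripper_force: 41.8
```

```bash
python3 - <<'E'
from plan import *
S=readout.get_state();p=S['position'];print(S['width'],S['gripper_force'],S['contact_force'],p@np.r_[ex,0],p@np.r_[ey,0],p)
E
```

```text
0.01034399241536231 41.790701150894165 [-0.04937165  0.58434043  9.81451776] 0.4210573304064451 0.12744726114633556 [0.43664349 0.05361476 0.23550468]
```

Moved 153 mm with no stop felt yet. Pull on gently.

>>> servo_tool --moves '[{"dp": [0, -0.02, 0], "delta_rot": [0, 0, 0], "fingers": 0}, {"dp": [0, -0.02, 0], "delta_rot": [0, 0, 0], "fingers": 0}, {"dp": [0, 0, 0], "delta_rot": [0, 0, 0], "fingers": 0}]'

```text
clock: 17.1
position: [0.4327, 0.0543, 0.2355]
ee_rot: [0.004, 0.766, 0.643, 0.005]
contact_force: [8.7, -1.8, 1.2]
width: 0.0102
gripper_force: 41.0
```

>>> servo_tool --moves '[{"dp": [0, -0.015, 0], "delta_rot": [0, 0, 0], "fingers": 0}, {"dp": [0, 0, 0], "delta_rot": [0, 0, 0], "fingers": 0}]'

```text
clock: 17.3
position: [0.4323, 0.0544, 0.2356]
ee_rot: [0.006, 0.766, 0.643, 0.006]
contact_force: [15.7, -2.7, -4.9]
width: 0.0101
gripper_force: 40.4
```

```bash
python3 - <<'E'
from plan import *
S=readout.get_state();p=S['position'];print(S['width'],S['gripper_force'],S['contact_force'],p@np.r_[ex,0],p@np.r_[ey,0],p)
E
```

```text
0.010079459400716834 40.435853004455566 [15.67524539 -2.69578726 -4.92010907] 0.41662869128584473 0.1274540208548096 [0.43228116 0.05437826 0.23558159]
```

Force rises with no motion, so the drawer is at its stop. Release, lift and look.

>>> servo_tool --moves '[{"dp": [0, 0.01, 0], "delta_rot": [0, 0, 0], "fingers": 0.5}, {"dp": [0, 0, 0], "delta_rot": [0, 0, 0], "fingers": 0.5}, {"dp": [0, 0, 0], "delta_rot": [0, 0, 0], "fingers": 0.5}, {"dp": [0, 0, -0.15], "delta_rot": [0, 0, 0], "fingers": 0.5}, {"dp": [0, 0, -0.25], "delta_rot": [0, 0, 0], "fingers": 0.5}]'

```text
clock: 17.8
position: [0.4242, 0.0552, 0.3118]
ee_rot: [-0.004, 0.766, 0.643, -0.003]
contact_force: [1.0, 0.4, -0.0]
width: 0.0427
gripper_force: 0.0
```

>>> servo_tool --moves '[{"dp": [0.15, -0.15, -0.1], "delta_rot": [0, 0, -1], "fingers": 0.9}, {"dp": [0.15, -0.15, 0], "delta_rot": [0, 0, -1], "fingers": 0.9}, {"dp": [0, 0, 0], "delta_rot": [0, 0, -1], "fingers": 0.9}, {"dp": [0, 0, 0], "delta_rot": [0, 0, -1], "fingers": 0.9}, {"dp": [0, 0, 0], "delta_rot": [0, 0, -1], "fingers": 0.9}]'

```text
clock: 18.3
position: [0.3736, 0.1223, 0.3339]
ee_rot: [-0.001, 0.581, 0.814, 0.0]
contact_force: [-0.9, -0.2, 0.2]
width: 0.0771
gripper_force: 0.0
```

```bash
python3 - <<'E'
from plan import *
np.set_printoptions(precision=4,suppress=True)
for n in('side','top'):
    P,d=grab(n,n+'6');X=cloud(n,d);ok=d>0
    s=X[...,:2]@ex;t=X[...,:2]@ey;z=X[...,2]
    m=ok&(z>.06)&(z<.095)&(s>.23)&(s<.40)&(t>.12)&(t<.28)
    q=X[m];print(n,'rack',len(q),cv2.minAreaRect((q[:,:2]*1000).astype(np.float32)) if len(q)>5 else'')
    m=ok&(abs(t-.127)<.06)&(z>.165)&(z<.192)&(s>.38)&(s<.44);print(' handle',m.sum(),np.median(s[m]),np.percentile(t[m],[2,98]),np.median(z[m]))
    m=ok&(abs(t-.06)<.05)&(z>.08)&(z<.1)&(s>.46)&(s<.66);print(' floor',m.sum(),np.median(z[m]),np.percentile(s[m],[1,99]),np.percentile(t[m],[1,99]))
    m=ok&(z>.10)&(z<.135)&(s>.5)&(s<.6)&(t>-.02)&(t<.27);print(' walls t hist',np.histogram(t[m],np.arange(-.02,.27,.01))[0])
plan([],.9)
P=cv2.imread('pics/side6.png');cv2.imwrite('pics/c6.png',cv2.resize(P[150:350,180:430],None,fx=3,fy=3))
E
```

```text
side rack 1388 ((349.0815734863281, 143.7305145263672), (50.31000518798828, 109.77008056640625), 80.42217254638672)
 handle 188 0.4178409880090831 [0.0989 0.1867] 0.18143911935619297
 floor 1724 0.08884504116902159 [0.4636 0.6585] [0.0111 0.1014]
 walls t hist [  0   0  22 203   0   0   0   0   0   0   0   0   0   0 232   4   0   0
   0  14  21  21  23 102 209   4 266   0   0]
top rack 119 ((382.70526123046875, 127.58585357666016), (42.22572326660156, 42.450843811035156), 79.70030975341797)
 handle 212 0.4227048709249799 [0.0685 0.1805] 0.18017276603020715
 floor 1913 0.08779976837268347 [0.4857 0.6542] [0.011  0.1091]
 walls t hist [ 0  0 63  0  0  0  0  0  0  0  0  0  0 12 37  0  0  0 15  0  1  0  1  0
  0 69  0  0  0]
at [0.3739 0.122  0.3338] yaw 18.7 z [-0.001  0.001 -1.   ]
```

View pics/side6.png

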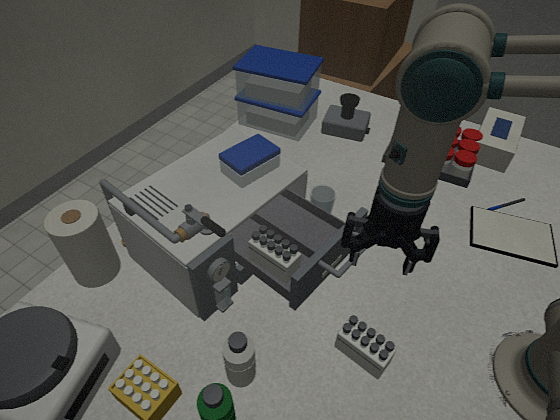

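The drawer is out with the stored block upright (275,248), the lever across the front (210,225) and the rack parked upright (367,345). Floor measured at 88 mm. Fetch the rack.

```bash
python3 - <<'E'
from plan import *
p,y=plan([(.3495,.142,.24,80.2),(.3495,.142,.106,80.2)],.9)
print('carry')
b=st(.557,.069);print(b)
p=np.array([.3495,.142,.108]);
m=st(.36,.12)
p,y=plan([(.3495,.142,.37,80.2),(b[0],b[1],.37,80.2),(b[0],b[1],.22,80.2)],.3,p,80.2)
E
```

```text
at [0.3739 0.122  0.3338] yaw 18.7 z [-0.001  0.001 -1.   ]
[{"dp": [0.012, -0.008, 0.043], "delta_rot": [0, 0, -0.98], "fingers": 0.9}, {"dp": [0.013, -0.006, 0.043], "delta_rot": [0, 0, -0.98], "fingers": 0.9}, {"dp": [0.013, -0.005, 0.043], "delta_rot": [0, 0, -0.97], "fingers": 0.9}, {"dp": [0.014, -0.004, 0.043], "delta_rot": [0, 0, -0.98], "fingers": 0.9}, {"dp": [0.014, -0.002, 0.042], "delta_rot": [0, 0, -0.97], "fingers": 0.9}]
[{"dp": [0.014, -0.001, 0.043], "delta_rot": [0, 0, -0.98], "fingers": 0.9}, {"dp": [0.014, 0.0, 0.042], "delta_rot": [0, 0, -0.97], "fingers": 0.9}, {"dp": [0.015, 0.002, 0.043], "delta_rot": [0, 0, -0.98], "fingers": 0.9}, {"dp": [0.014, 0.003, 0.042], "delta_rot": [0, 0, -0.97], "fingers": 0.9}, {"dp": [0.014, 0.005, 0.043], "delta_rot": [0, 0, -0.98], "fingers": 0.9}]
[{"dp": [0.013, 0.006, 0.042], "delta_rot": [0, 0, -0.97], "fingers": 0.9}, {"dp": [-0.0, -0.0, 0.223], "delta_rot": [0, 0, -0.0], "fingers": 0.9}, {"dp": [-0.0, -0.0, 0.224], "delta_rot": [0, 0, -0.0], "fingers": 0.9}, {"dp": [-0.0, -0.0, 0.223], "delta_rot": [0, 0, -0.0], "fingers"
[... 501 characters left out ...]
lta_rot": [0, 0, -0.0], "fingers": 0.3}, {"dp": [-0.197, -0.109, 0.0], "delta_rot": [0, 0, -0.0], "fingers": 0.3}, {"dp": [-0.198, -0.109, 0.0], "delta_rot": [0, 0, -0.0], "fingers": 0.3}, {"dp": [-0.197, -0.109, 0.0], "delta_rot": [0, 0, -0.0], "fingers": 0.3}]
[{"dp": [-0.198, -0.109, 0.0], "delta_rot": [0, 0, -0.0], "fingers": 0.3}, {"dp": [-0.197, -0.109, 0.0], "delta_rot": [0, 0, -0.0], "fingers": 0.3}, {"dp": [-0.0, -0.0, 0.188], "delta_rot": [0, 0, -0.0], "fingers": 0.3}, {"dp": [-0.0, -0.0, 0.187], "delta_rot": [0, 0, -0.0], "fingers": 0.3}, {"dp": [-0.0, -0.0, 0.188], "delta_rot": [0, 0, -0.0], "fingers": 0.3}]
[{"dp": [-0.0, -0.0, 0.187], "delta_rot": [0, 0, -0.0], "fingers": 0.3}]
```

>>> servo_tool --moves '[{"dp": [0.01, -0.01, 0.04], "delta_rot": [0, 0, -1], "fingers": 0.9}, {"dp": [0.01, -0.01, 0.04], "delta_rot": [0, 0, -1], "fingers": 0.9}, {"dp": [0.01, 0, 0.04], "delta_rot": [0, 0, -1], "fingers": 0.9}, {"dp": [0.01, 0, 0.04], "delta_rot": [0, 0, -1], "fingers": 0.9}, {"dp": [0.01, 0, 0.04], "delta_rot": [0, 0, -1], "fingers": 0.9}]'

```text
clock: 18.9
position: [0.3656, 0.129, 0.2935]
ee_rot: [-0.001, 0.363, 0.932, 0.0]
contact_force: [0.6, 0.8, 0.4]
width: 0.077
gripper_force: 0.0
```

>>> servo_tool --moves '[{"dp": [0.01, 0, 0.04], "delta_rot": [0, 0, -1], "fingers": 0.9}, {"dp": [0.01, 0, 0.04], "delta_rot": [0, 0, -1], "fingers": 0.9}, {"dp": [0.02, 0, 0.04], "delta_rot": [0, 0, -1], "fingers": 0.9}, {"dp": [0.02, 0, 0.04], "delta_rot": [0, 0, -1], "fingers": 0.9}, {"dp": [0.02, 0, 0.04], "delta_rot": [0, 0, -1], "fingers": 0.9}]'

```text
clock: 19.4
position: [0.3517, 0.1367, 0.2536]
ee_rot: [-0.0, 0.121, 0.993, 0.0]
contact_force: [0.2, 0.4, 0.7]
width: 0.0771
gripper_force: 0.0
```

>>> servo_tool --moves '[{"dp": [0.02, 0, 0], "delta_rot": [0, 0, -0.7], "fingers": 0.9}, {"dp": [0, 0, 0], "delta_rot": [0, 0, 0], "fingers": 0.9}]'

```text
clock: 19.6
position: [0.3474, 0.1376, 0.2536]
ee_rot: [-0.001, 0.088, 0.996, 0.0]
contact_force: [-0.0, -0.9, -0.3]
width: 0.0768
gripper_force: 0.0
```

```bash
python3 - <<'E'
from plan import *
p,y=plan([(.3495,.142,.106,80.2)],.9)
E
```

```text
at [0.3474 0.1376 0.2536] yaw 79.87 z [-0.002  0.001 -1.   ]
[{"dp": [-0.002, 0.006, 0.185], "delta_rot": [0, 0, -0.01], "fingers": 0.9}, {"dp": [-0.001, 0.006, 0.184], "delta_rot": [0, 0, -0.02], "fingers": 0.9}, {"dp": [-0.002, 0.006, 0.185], "delta_rot": [0, 0, -0.01], "fingers": 0.9}, {"dp": [-0.001, 0.005, 0.184], "delta_rot": [0, 0, -0.02], "fingers": 0.9}]
```

>>> servo_tool --moves '[{"dp": [-0.005, 0.025, 0.18], "delta_rot": [0, 0, 0], "fingers": 0.9}, {"dp": [0, 0, 0.18], "delta_rot": [0, 0, 0], "fingers": 0.9}, {"dp": [0, 0, 0.18], "delta_rot": [0, 0, 0], "fingers": 0.9}, {"dp": [0, 0, 0.19], "delta_rot": [0, 0, 0], "fingers": 0.9}, {"dp": [0, 0, 0], "delta_rot": [0, 0, 0], "fingers": 0.9}]'

```text
clock: 20.1
position: [0.3475, 0.1419, 0.1051]
ee_rot: [-0.005, 0.089, 0.996, -0.001]
contact_force: [-0.4, -0.3, 0.3]
width: 0.0771
gripper_force: 0.0
```

>>> servo_tool --moves '[{"dp": [0, 0, 0], "delta_rot": [0, 0, 0], "fingers": 0.3}, {"dp": [0, 0, 0], "delta_rot": [0, 0, 0], "fingers": 0.3}, {"dp": [0, 0, 0], "delta_rot": [0, 0, 0], "fingers": 0.3}, {"dp": [0, 0, 0], "delta_rot": [0, 0, 0], "fingers": 0.3}, {"dp": [0, 0, 0], "delta_rot": [0, 0, 0], "fingers": 0.3}]' --force 40

```text
clock: 20.6
position: [0.3519, 0.1429, 0.1099]
ee_rot: [0.002, 0.087, 0.996, 0.001]
contact_force: [1.7, -0.6, 7.7]
width: 0.0493
gripper_force: 43.4
```

>>> servo_tool --moves '[{"dp": [0, 0, -0.15], "delta_rot": [0, 0, 0], "fingers": 0.3}, {"dp": [0, 0, -0.2], "delta_rot": [0, 0, 0], "fingers": 0.3}, {"dp": [0, 0, -0.22], "delta_rot": [0, 0, 0], "fingers": 0.3}, {"dp": [0, 0, -0.22], "delta_rot": [0, 0, 0], "fingers": 0.3}, {"dp": [0, 0, -0.22], "delta_rot": [0, 0, 0], "fingers": 0.3}]'

```text
clock: 21.1
position: [0.3494, 0.1423, 0.3126]
ee_rot: [0.001, 0.087, 0.996, 0.001]
contact_force: [1.5, -0.2, -2.8]
width: 0.0493
gripper_force: 43.3
```

>>> servo_tool --moves '[{"dp": [0, 0, -0.22], "delta_rot": [0, 0, 0], "fingers": 0.3}, {"dp": [0, 0, -0.1], "delta_rot": [0, 0, 0], "fingers": 0.3}, {"dp": [0, 0, 0], "delta_rot": [0, 0, 0], "fingers": 0.3}]'

```text
clock: 21.4
position: [0.3511, 0.1426, 0.3777]
ee_rot: [0.004, 0.087, 0.996, 0.002]
contact_force: [0.7, 0.5, -1.8]
width: 0.0493
gripper_force: 43.5
```

```bash
python3 - <<'E'
from plan import *
S=readout.get_state();print(S['width'],S['gripper_force'],S['contact_force'])
b=st(.557,.069)
p,y=plan([(b[0],b[1],.37,80.2),(b[0],b[1],.21,80.2)],.3)
E
```

```text
0.049291371467303315 43.51725876331329 [ 0.65347776  0.45912944 -1.80389833]
at [0.3511 0.1426 0.3777] yaw 79.98 z [ 0.009  0.003 -1.   ]
[{"dp": [-0.197, -0.109, 0.006], "delta_rot": [0, 0, -0.01], "fingers": 0.3}, {"dp": [-0.196, -0.109, 0.006], "delta_rot": [0, 0, -0.01], "fingers": 0.3}, {"dp": [-0.196, -0.109, 0.007], "delta_rot": [0, 0, -0.0], "fingers": 0.3}, {"dp": [-0.196, -0.11, 0.006], "delta_rot": [0, 0, -0.01], "fingers": 0.3}, {"dp": [-0.197, -0.11, 0.007], "delta_rot": [0, 0, -0.0], "fingers": 0.3}]
[{"dp": [-0.196, -0.109, 0.006], "delta_rot": [0, 0, -0.01], "fingers": 0.3}, {"dp": [-0.0, -0.0, 0.2], "delta_rot": [0, 0, 0.0], "fingers": 0.3}, {"dp": [-0.0, -0.0, 0.2], "delta_rot": [0, 0, 0.0], "fingers": 0.3}, {"dp": [-0.0, -0.0, 0.2], "delta_rot": [0, 0, 0.0], "fingers": 0.3}, {"dp": [-0.0, -0.0, 0.2], "delta_rot": [0, 0, 0.0], "fingers": 0.3}]
```

>>> servo_tool --moves '[{"dp": [-0.2, -0.11, 0], "delta_rot": [0, 0, 0], "fingers": 0.3}, {"dp": [-0.2, -0.11, 0], "delta_rot": [0, 0, 0], "fingers": 0.3}, {"dp": [-0.2, -0.11, 0], "delta_rot": [0, 0, 0], "fingers": 0.3}, {"dp": [-0.19, -0.11, 0], "delta_rot": [0, 0, 0], "fingers": 0.3}, {"dp": [-0.19, -0.11, 0], "delta_rot": [0, 0, 0], "fingers": 0.3}]'

```text
clock: 21.9
position: [0.5243, -0.0012, 0.372]
ee_rot: [-0.002, 0.088, 0.996, 0.001]
contact_force: [0.3, 1.2, -1.4]
width: 0.0489
gripper_force: 43.4
```

>>> servo_tool --moves '[{"dp": [-0.2, -0.11, 0], "delta_rot": [0, 0, 0], "fingers": 0.3}, {"dp": [0, 0, 0], "delta_rot": [0, 0, 0], "fingers": 0.3}, {"dp": [0, 0, 0.15], "delta_rot": [0, 0, 0], "fingers": 0.3}, {"dp": [0, 0, 0.05], "delta_rot": [0, 0, 0], "fingers": 0.3}, {"dp": [0, 0, 0], "delta_rot": [0, 0, 0], "fingers": 0.3}]'

```text
clock: 22.4
position: [0.5577, -0.0279, 0.3311]
ee_rot: [-0.003, 0.087, 0.996, 0.001]
contact_force: [0.4, 0.1, -2.0]
width: 0.0498
gripper_force: 43.3
```

```bash
python3 - <<'E'
from plan import *
S=readout.get_state();p=S['position'];print(S['width'],S['contact_force'],p[:2]@ex,p[:2]@ey)
b=st(.557,.069)
plan([(b[0],b[1],.21,80.2)],.3)
P,d=grab('side','side7');cv2.imwrite('pics/c7.png',cv2.resize(P[120:310,200:420,::-1],None,fx=3,fy=3))
E
```

```text
0.0497583228919634 [ 0.44237043  0.103399   -2.04722319] 0.5542632790913848 0.06777123963959744
at [ 0.5577 -0.0279  0.3311] yaw 80.0 z [-0.006  0.002 -1.   ]
[{"dp": [-0.005, 0.002, 0.202], "delta_rot": [0, 0, -0.01], "fingers": 0.3}, {"dp": [-0.004, 0.002, 0.202], "delta_rot": [0, 0, -0.01], "fingers": 0.3}, {"dp": [-0.005, 0.002, 0.202], "delta_rot": [0, 0, -0.02], "fingers": 0.3}]
```

View pics/c7.png

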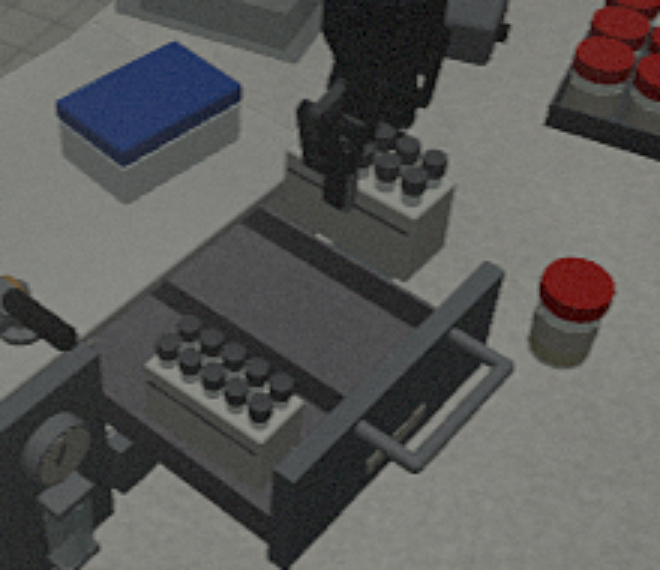

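The block is held level (370,205) over the empty right bay (290,300). Lower it.

>>> servo_tool --moves '[{"dp": [-0.005, 0, 0.2], "delta_rot": [0, 0, 0], "fingers": 0.3}, {"dp": [-0.005, 0, 0.18], "delta_rot": [0, 0, 0], "fingers": 0.3}, {"dp": [0, 0, 0.13], "delta_rot": [0, 0, 0], "fingers": 0.3}, {"dp": [0, 0, 0.07], "delta_rot": [0, 0, 0], "fingers": 0.3}, {"dp": [0, 0, 0], "delta_rot": [0, 0, 0], "fingers": 0.3}]'

```text
clock: 22.95
position: [0.5607, -0.0282, 0.2171]
ee_rot: [-0.001, 0.087, 0.996, 0.001]
contact_force: [0.3, 0.3, -1.6]
width: 0.0496
gripper_force: 43.3
```

>>> servo_tool --moves '[{"dp": [0, 0, 0.02], "delta_rot": [0, 0, 0], "fingers": 0.3}, {"dp": [0, 0, 0.02], "delta_rot": [0, 0, 0], "fingers": 0.3}, {"dp": [0, 0, 0], "delta_rot": [0, 0, 0], "fingers": 0.3}]'

```text
clock: 23.25
position: [0.562, -0.0288, 0.2108]
ee_rot: [0.001, 0.087, 0.996, 0.001]
contact_force: [0.1, 0.2, -2.1]
width: 0.0495
gripper_force: 43.3
```

>>> servo_tool --moves '[{"dp": [0, 0, 0.02], "delta_rot": [0, 0, 0], "fingers": 0.3}, {"dp": [0, 0, 0.02], "delta_rot": [0, 0, 0], "fingers": 0.3}, {"dp": [0, 0, 0.01], "delta_rot": [0, 0, 0], "fingers": 0.3}, {"dp": [0, 0, 0], "delta_rot": [0, 0, 0], "fingers": 0.3}]'

```text
clock: 23.65
position: [0.5615, -0.0288, 0.1997]
ee_rot: [-0.0, 0.087, 0.996, 0.001]
contact_force: [-0.3, 0.4, -1.2]
width: 0.0494
gripper_force: 43.3
```

>>> servo_tool --moves '[{"dp": [0, 0, 0.01], "delta_rot": [0, 0, 0], "fingers": 0.3}, {"dp": [0, 0, 0.01], "delta_rot": [0, 0, 0], "fingers": 0.3}, {"dp": [0, 0, 0], "delta_rot": [0, 0, 0], "fingers": 0.3}]'

```text
clock: 23.95
position: [0.5621, -0.0289, 0.1979]
ee_rot: [0.001, 0.087, 0.996, 0.0]
contact_force: [-1.9, -0.3, 6.3]
width: 0.0493
gripper_force: 44.5
```

>>> servo_tool --moves '[{"dp": [0, 0, 0], "delta_rot": [0, 0, 0], "fingers": 0.75}, {"dp": [0, 0, 0], "delta_rot": [0, 0, 0], "fingers": 0.75}, {"dp": [0, 0, 0], "delta_rot": [0, 0, 0], "fingers": 0.75}, {"dp": [0, 0, -0.1], "delta_rot": [0, 0, 0], "fingers": 0.75}, {"dp": [0, 0, -0.2], "delta_rot": [0, 0, 0], "fingers": 0.75}]'

```text
clock: 24.45
position: [0.5599, -0.0286, 0.2535]
ee_rot: [-0.004, 0.087, 0.996, 0.001]
contact_force: [1.6, -0.1, 0.6]
width: 0.0639
gripper_force: 0.0
```

>>> servo_tool --moves '[{"dp": [0, 0, -0.24], "delta_rot": [0, 0, 0], "fingers": 0.75}, {"dp": [0, 0, -0.24], "delta_rot": [0, 0, 0], "fingers": 0.75}, {"dp": [0.2, 0, -0.1], "delta_rot": [0, 0, 0], "fingers": 0.75}, {"dp": [0.24, 0, 0], "delta_rot": [0, 0, 0], "fingers": 0.75}, {"dp": [0.24, 0, 0], "delta_rot": [0, 0, 0], "fingers": 0.75}]'

```text
clock: 24.95
position: [0.4268, -0.0052, 0.3726]
ee_rot: [0.001, 0.087, 0.996, 0.0]
contact_force: [-0.1, 0.2, 0.8]
width: 0.0638
gripper_force: 0.0
```

>>> servo_tool --moves '[{"dp": [0.2, 0, 0], "delta_rot": [0, 0, 0], "fingers": 0.75}, {"dp": [0, 0, 0], "delta_rot": [0, 0, 0], "fingers": 0.75}, {"dp": [0, 0, 0], "delta_rot": [0, 0, 0], "fingers": 0.75}]'

```text
clock: 25.25
position: [0.388, 0.0017, 0.3726]
ee_rot: [0.001, 0.087, 0.996, 0.0]
contact_force: [-0.3, 0.2, -0.8]
width: 0.0637
gripper_force: 0.0
```

```bash
python3 - <<'E'
from plan import *
np.set_printoptions(precision=4,suppress=True)
S=readout.get_state();print(S['clock'],S['contact_force'],S['position'])
P,d=grab('side','side8');X=cloud('side',d);ok=d>0
s=X[...,:2]@ex;t=X[...,:2]@ey;z=X[...,2]
m=ok&(z>.135)&(z<.185)&(s>.49)&(s<.63)&(t>.02)&(t<.12);q=np.c_[s[m],t[m]]
print('rack',m.sum(),cv2.minAreaRect((q*1000).astype(np.float32)),'z',np.percentile(z[m],[50,98]))
m=ok&(z>.143)&(z<.156)&(s>.49)&(s<.63)&(t>.03)&(t<.11);A_=np.c_[s[m],t[m],np.ones(m.sum())];print('plane',np.linalg.lstsq(A_,z[m],rcond=None)[0],np.median(z[m]))
m=ok&(abs(t-.127)<.055)&(z>.165)&(z<.192)&(s>.38)&(s<.44);print('handle',m.sum(),np.median(s[m]))
E
```

```text
25.25 [-0.2807  0.2114 -0.7931] [0.388  0.0017 0.3726]
rack 1146 ((555.2009887695312, 70.35675048828125), (109.51543426513672, 50.41890335083008), 1.4051792621612549) z [0.1614 0.1751]
plane [ 0.0084 -0.0597  0.1502] 0.15018586259577565
handle 313 0.41848001699582443
```

View pics/side8.png

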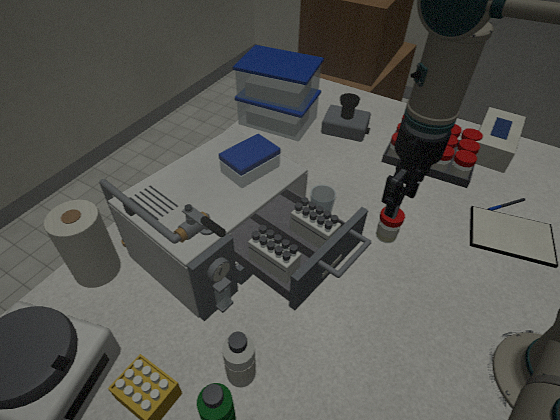

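The rack lies flat in the right bay (315,215), its top at 150 mm (88 + 62). The drawer is at its stop, the lever is shut (210,225), everything else is in place and the arm is clear.

```bash
python3 -c "
from rig import manip
print(manip.sign_off())"
```

```text
the job is handed in; nothing more can be done
None
```

I shut the valve, pulled the drawer out to its stop, set the tube block flat in the right-hand bay and handed the job in at 25 s; `sign_off` returned no verdict. On retreating from the lever, one move went the wrong way, to near full reach, and the force reading hit about 58 N in seemingly free air for a moment, above the 40 N contact limit if it was contact.

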